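# Wedge a lino block tight in the cutting board

### The job

The lino block is lying loose in the cutting board. Slide it up against the end stop, set the wooden wedge thin end first into the tapering gap between the block and the slanting cleat, and tap it along until the block is clamped tight against the fence; firm, but do not force it. Then let go, and leave the roller, tape, ink and brushes where they are.

Things in the scene. Friction and masses are not known exactly. Their poses are not given: they have to be found in the camera images.
- board: plywood cutting board 200 (x) x 280 (y) x 12 mm, fixed to the table; origin centred under it, upper face at z = 12 mm. On it, 22 mm high (tops at z = 34 mm): a fence along the +x side, an end stop at the +y end, and on the -x side a slanting wooden cleat held by wing nuts. The -y end is open: the wedge goes in from there, moving towards +y
- fence_mid (a point): top edge of the fence's inner face, mid-length, axes the board's (this point: x = 70, y = -5, z = 34 mm in the board's frame). The face looks to the board's -x, is 250 mm long along y and lined with a cork strip that gives about 1 mm per 40 N of clamping
- stop_mid (a point): top edge of the end stop's inner face, axes the board's (this point: x = 42, y = 85, z = 34 mm in the board's frame). The face looks to the board's -y and is 64 mm long along x
- gap_mouth (a point): point on the board's upper face midway across the mouth of the gap between block (when home) and cleat, axes the board's (x = -6, y = -15 mm in its frame). From this y the cleat runs 100 mm to +y, 26 mm wide. Gap about 22 mm wide here, 9.5 mm at the far end (1 in 8). The cleat adjusts in slots, unmeasured: the gap may be 2.2 mm wider or narrower, the wedge's tight place 18 mm deeper or shallower
- block: mounted lino block, a leaf cut in its brown face, 65 (x) x 110 (y) x 22 mm, about 120 g, loose and flat on the board between cleat and fence, a few mm off the fence and 8 to 30 mm short of the end stop; origin centred on its underside, axes nearly the board's. Home, its origin is at x = 37.5 (to 38.5 as the cork gives), y = 30 mm in the board's frame
- wedge: loose light wooden wedge, 144 long, 24 mm high, about 60 g, flat on the table, 30 mm wide at the thick end (x = -72 mm), 12 mm at the thin end (x = 72 mm); x axis along it, z up. Origin on the underside at half length. The face at y = -10.5 mm is straight and goes against the block; the other slants 1 in 8 and goes against the cleat
- wedge_grip (a point): point in the wedge 22 mm from its thick end, midway between its sides, 16 mm above its underside, where it is 27 mm wide (wedge frame x = -50, y = 3 mm); axes the wedge's. In the gap, cleat at mid-adjustment and block home, the wedge first bites with its origin at x = -5.5, y = -7 mm in the board's frame, x axis along the board's y; this part then stands free on both sides
- wedge_end (a point): centre of the wedge's thick end face, 30 mm wide and 24 mm high; axes the wedge's. A push here of about 15 N (12 to 20 N) along the gap drives the wedge tight and it then stays by friction; over 30 N is forcing it. As it goes in it slides along the cleat, so it also comes over towards the fence by 1 mm in 8; held from doing so it jams short of tight, and a fresh push frees it
- brayer: ink roller with a dark wooden handle, lying on the table, about 160 mm long, 90 mm wide and 33 mm high; origin on the table under its middle
- tape_roll: roll of cream masking tape lying flat, 104 mm across, 24 mm high; origin at the centre of its underside
- ink_bottle: black ink bottle standing upright, 56 mm across, 150 mm high; origin at the centre of its underside
- brush_jar: jar of brushes standing upright, 80 mm across, 190 mm high with the brushes; origin at the centre of its underside
Mind the look-alikes: they are no part of the job. Leave any pink look-alike of the block alone. Leave any orange look-alike of the wedge alone.

How it is judged:
By the outcome, as a careful person would: the job done as asked, in the order asked, and still so for the second after the job is handed in, with the robot touching nothing.
It also fails if it takes over 67 s, if anything falls off the work surface, if the arm or the gripper's body presses on something with over 40 N, if the wrist force passes 120 N, or if a joint passes its speed limit or range.

### The arm

A 7-joint arm with a two-finger parallel gripper is mounted at the origin on the work surface. World frame = base frame: x ahead of the robot, y to its left, z up, the work surface at z = 0. Lengths are in mm, angles in rad, forces in N, time in s.
With the tool pointing down it reaches from about 400 to 875 mm from the base axis. Payload 4.4 kg.
Tool frame: the origin (TCP) lies at the very end of the fingers, on their centre line; the grasp point (between the pads) lies 19 mm behind it; z points along the fingers, y is the line along which they close (so a half turn about z gives the same grasp; the last joint's range is limited). The gripper opens to 85 mm and grips with 20 to 120 N. Pads are 22 mm wide; open, the fingers measure 114 mm over their backs; the gripper's body (76 mm by 85 mm) begins 54 mm behind the grasp point. The pads swing forward as they close: fully open they stand 13 mm farther back than shut.
Start: joints at [-1.35, 0.628, 0.038, 1.517, -0.027, 0.996, -0.02], TCP at [183.849, 623.472, 200.113] pointing down, gripper open.
Joint ranges: [-3.06, 3.06], [-0.37, 2.12], [-1.25, 1.32], [0.18, 2.47], [-1.1, 4.24], [0.23, 1.98], [-2.94, 2.94]. Speed limits (rad/s): [2.57, 2.57, 3.14, 3.14, 3.14, 3.14, 3.14].

### API

Orientations are given as [roll, pitch, yaw] about the fixed x, y, z axes, in that order (R = Rz(yaw) Ry(pitch) Rx(roll)).
In Python, from cell import ctrl gives the robot as it stands.
- The arm moves only by the tool step_arm, never from a script. Its argument "series" is a list that holds one entry, the list of rows, each a list of 7 numbers: the turn, a rotation vector about the tool's x, y, z as a fraction of full scale, then the shift along the tool's x, y, z as a fraction of full scale, then the closure, from 0 (fully open) to 1 (shut). In form: [[[ax, ay, az, tx, ty, tz, gripper], ...]]. A call has 1 to 12 rows; each row shifts and turns the commanded pose from where the row before left it, along the tool's axes as they then stand; what a row does not reach is not made up. Full scale, the value 1, is 150 mm for a shift and 45 degrees for a turn. A row lasts 1/10 s, in which the tool goes at most 50 mm and 8.59 degrees, less where a joint would pass 70% of its speed; a pose out of reach is approached as far as the arm can. A call with a number of a shift or a turn outside -1 to 1 is refused whole. A call with a gripper value outside its range is refused whole. The fingers move at their own pace and stop on an object; the grip force is fixed at half the most. Time passes only in rows, so rows that do not move let the fingers close. It gives the time, the measured TCP pose, the force, the opening and the grip force at its end, in the units of the state.
- ctrl.read_state(): the state, without advancing time (a new reading comes with each control period).
- ctrl.get_image(name): name is "scene" or "top"; returns a dict with "img" (420x560x3 uint8, red, green, blue), "fx", "fy", "cx", "cy" (pixels), "R" (3x3) and "t" (3): a world point X has camera coordinates R X + t. Camera axes: x right, y down, z forward; pixel columns grow to the right and rows downward; lengths in mm; the calibration is good to about 2 mm. A picture is of the moment at which its call begins. There is no depth.
- ctrl.finish_job(): hands the job in; it is judged then, once.
Trained networks look in a picture, given as the dict that the camera call returned (one of the last four; its "shot" number tells which), for a name from the list of things; names that differ only in an ending like _2 or _b are one class to them, and where a whole thing is asked for, a point or a joint stands for the part that bears it (a point fixed in the world has none). Each returns a list of dicts, best first, with "score" (0 to 1); they miss things now and then, are a little off and sometimes report something else, mostly with a low value. They report only what shows in the picture. A call takes as long as a camera call. They do not tell look-alikes from the thing itself.
- ctrl.recognise(picture, thing): "centre" ([column, row] in pixels, amid what is visible of it).
The state is a dict: "clock": time; "qpos": joint angles; "qd": joint speeds; "tau": joint torques, N m; "eef_pos": TCP position; "tool_rot": TCP orientation; "force": force on the tool from outside, world axes, zero at the start; "torque": the same for the moment, N m; "width": finger opening in mm; "gripper_force": force on a finger pad.
Only numpy, scipy, OpenCV 4.12 (cv2) and the standard library are available. Lean on these libraries where they do the work, as an engineer would, in place of code of your own. Each camera call takes 0.05 s, during which the arm holds its last target. There are 200 camera calls.

## Working session

There is one attempt and no reset: what is moved stays moved. The work goes in short steps, Python scripts to look and compute and a tool call to move; the robot and the scene stay as the last step left them, time stands still between calls to the robot, and variables do not carry over. Pictures are saved under pics/ and viewed, at most 10 in all, crops included, and the job is handed in when it is done.

Besides the shell and the picture viewer there is one more tool, called by a JSON object that holds its "method" and its "body", one argument or row to a line. step_arm: Moves the arm, as the interface text tells. Shift numbers are shares of 150 mm and turn numbers shares of 45 degrees, none past 1 either way. Its arguments: {"type":"object","properties":{"series":{"type":"array","items":{"type":"array","items":{"type":"array","items":{"type":"number","minimum":-1,"maximum":1}}}}},"required":["series"]}

```bash
mkdir -p pics
cat > h.py <<'E'
from cell import ctrl
import numpy as np, cv2
def px2w(p,uv,z):
    uv=np.array(uv,float); d=np.array([(uv[0]-p["cx"])/p["fx"],(uv[1]-p["cy"])/p["fy"],1])
    R=np.array(p["R"]);t=np.array(p["t"]); c=-R.T@t; d=R.T@d
    return c+d*(z-c[2])/d[2]
def w2px(p,X):
    c=np.array(p["R"])@np.array(X,float)+np.array(p["t"]); return np.array([p["fx"]*c[0]/c[2]+p["cx"],p["fy"]*c[1]/c[2]+p["cy"]])
def save(p,n,crop=None,s=1):
    im=p["img"][:,:,::-1]
    if crop: a,b,c,d=crop; im=im[b:d,a:c]
    cv2.imwrite("pics/"+n,cv2.resize(im,None,fx=s,fy=s,interpolation=cv2.INTER_CUBIC))
E
python3 - <<'E'
from h import *
for n in("top","scene"):
    p=ctrl.get_image(n); save(p,n+"0.png",s=1.4); np.save(n+"0.npy",p,allow_pickle=True)
    print(n,-np.array(p["R"]).T@np.array(p["t"]),p["fx"],np.round(p["R"],2).tolist())
    for th in("board","block","wedge","wedge_grip","fence_mid","stop_mid","gap_mouth","wedge_end","brayer","tape_roll","ink_bottle","brush_jar"):
        print(th,[(np.round(r["centre"]).tolist(),round(r["score"],2)) for r in ctrl.recognise(p,th)[:3]])
s=ctrl.read_state();print(s)
E
```

```text
top [ 369.77465874  -27.66510787 1433.38656301] 475.2161418114402 [[-0.01, -1.0, -0.02], [-0.99, 0.01, -0.16], [0.16, 0.02, -0.99]]
board [([281.0, 243.0], 0.63)]
block [([274.0, 225.0], 0.78), ([196.0, 243.0], 0.58), ([378.0, 224.0], 0.28)]
wedge [([424.0, 216.0], 0.83), ([379.0, 224.0], 0.81)]
wedge_grip [([426.0, 220.0], 0.85)]
fence_mid [([284.0, 150.0], 0.7), ([280.0, 243.0], 0.39)]
stop_mid [([282.0, 239.0], 0.71)]
gap_mouth [([280.0, 244.0], 0.68)]
wedge_end [([424.0, 219.0], 0.96), ([379.0, 220.0], 0.64), ([273.0, 228.0], 0.21)]
brayer [([374.0, 172.0], 0.91)]
tape_roll []
ink_bottle [([140.0, 264.0], 0.8)]
brush_jar [([137.0, 206.0], 0.72)]
scene [1300.54810056  327.04228563 1058.56060493] 478.7387980289028 [[-0.46, 0.89, -0.0], [0.71, 0.36, -0.61], [-0.54, -0.28, -0.79]]
board [([294.0, 220.0], 0.61)]
block [([386.0, 233.0], 0.95), ([294.0, 208.0], 0.75)]
wedge [([198.0, 175.0], 0.79), ([156.0, 162.0], 0.69), ([292.0, 218.0], 0.47)]
wedge_grip [([153.0, 165.0], 0.75), ([202.0, 175.0], 0.62)]
fence_mid [([294.0, 199.0], 0.89)]
stop_mid [([293.0, 199.0], 0.86), ([159.0, 217.0
[... 296 characters left out ...]
, 283.0], 0.65)]
{'clock': 1.3, 'qpos': array([-1.34981005,  0.62842406,  0.03850888,  1.51739115, -0.02700906,
        0.99632035, -0.01998606]), 'qd': array([ 0.00118943, -0.00013783,  0.00202829,  0.00064227, -0.00168905,
       -0.00084736,  0.00204666]), 'tau': array([-3.12600105e-04, -5.63273513e+01,  1.22527745e+00, -1.93776441e+01,
        1.08062761e-02,  1.65717211e-03,  2.84956161e-05]), 'eef_pos': array([183.84400525, 623.46781068, 200.10081784]), 'tool_rot': array([-3.14156753e+00, -3.72441009e-05,  2.85478340e+00]), 'force': array([-0.09407164,  0.75519081,  0.5281086 ]), 'torque': array([-0.0412124 ,  0.03276701,  0.01564145]), 'gripper_force': 0.0, 'width': 85.53796887070311}
```

View pics/top0.png

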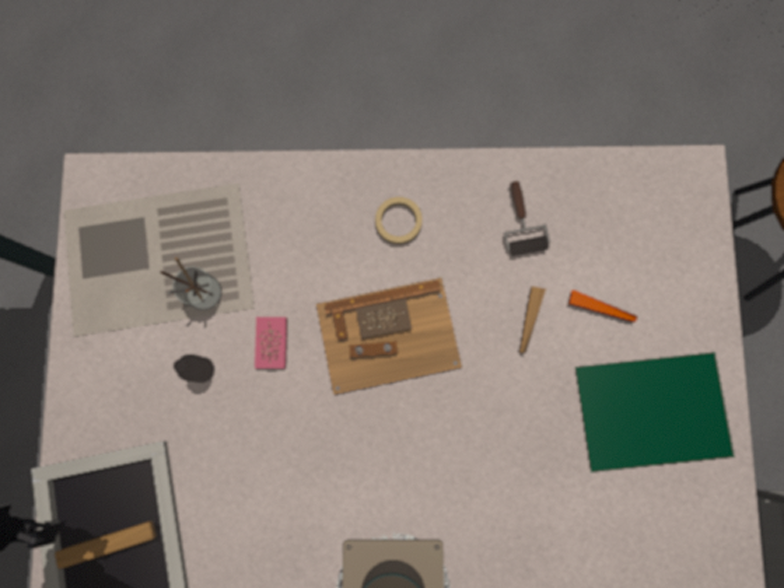

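View pics/scene0.png

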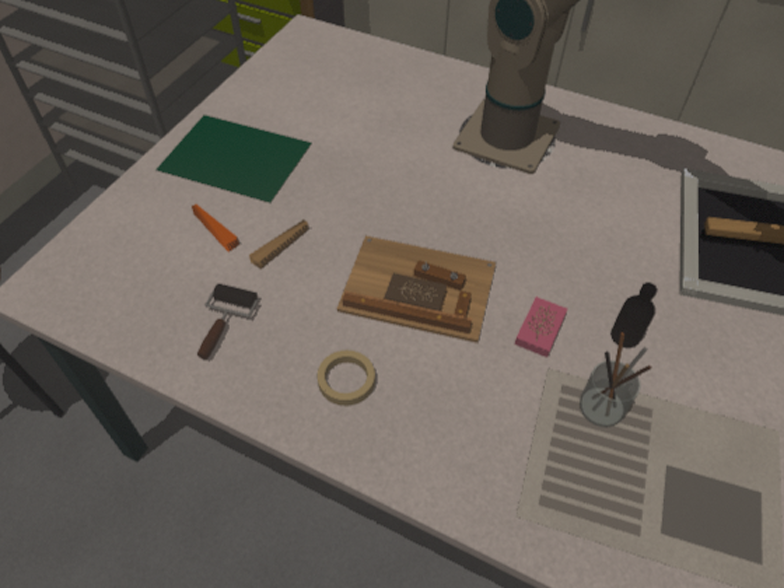

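The top picture shows the board at px (280,243) in 560-wide pixels, with the fence on the upper side and the stop at left. The block is at (274,225) and the loose wooden wedge at (379,224), thin end down. Things that could be mistaken:
- **Wedge:** the orange one at (430,218) and the wood bar in the tray at (75,390).
- **Block:** the pink one at (194,245).

I choose the plain wood wedge at (379,224) and the brown block at (274,225).

Run:
```python
from h import *
a=np.load("top0.npy",allow_pickle=True).item(); b=np.load("scene0.npy",allow_pickle=True).item()
save(a,"c_top.png",(220,190,400,290),4.4); save(b,"c_sc.png",(170,150,360,250),4.2)
print(w2px(a,[0,0,0]),w2px(b,[0,0,0]))
```

```text
[281.10732449 422.25695471] [361.94715027  96.97092045]
```

View pics/c_top.png

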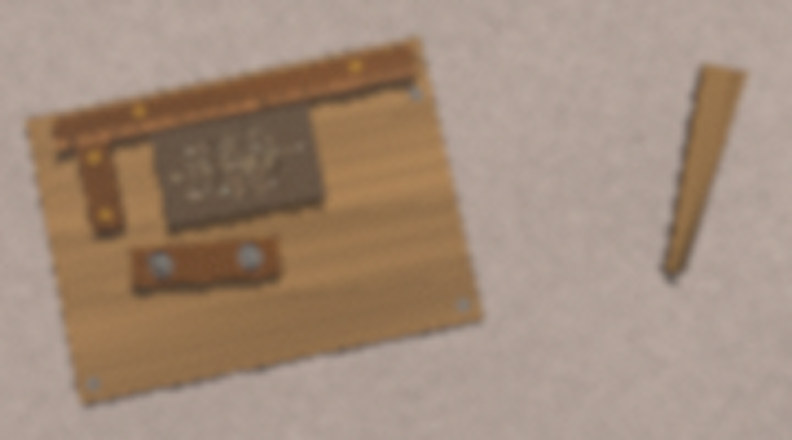

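View pics/c_sc.png

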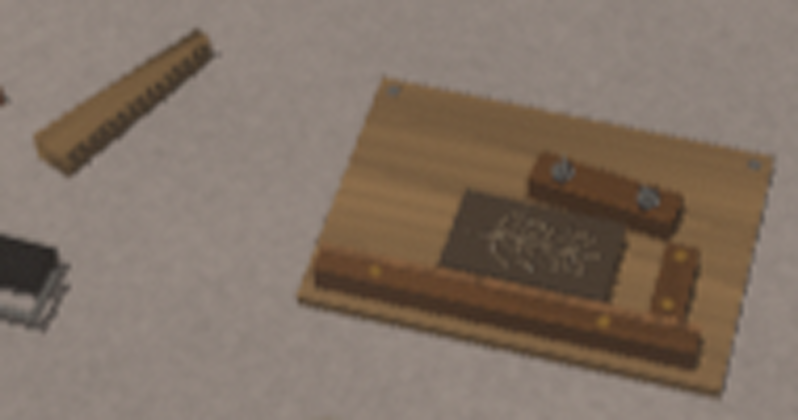

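The crops show the plain wood wedge with its thick end at crop (725,68) and thin end at (675,273). Its straight side faces image left. The block is brown with corners (155,130) to (323,203). Next I fit silhouettes to get poses.

```bash
cat > fit.py <<'E'
from h import *
from scipy.optimize import minimize
def box(x0,x1,y0,y1,z0,z1): return np.array([[x,y,z] for x in(x0,x1) for y in(y0,y1) for z in(z0,z1)],float)
BOARD=[box(-100,100,-140,140,0,12),box(70,90,-130,120,12,34)]
WEDGE=[np.array([[x,y,z] for x,y in((-72,-10.5),(72,-10.5),(72,1.5),(-72,19.5)) for z in(0,24)],float)]
BLOCK=[box(-32.5,32.5,-55,55,0,22)]
def pose(P,q):
    c,s=np.cos(q[2]),np.sin(q[2]); return np.c_[c*P[:,0]-s*P[:,1]+q[0],s*P[:,0]+c*P[:,1]+q[1],P[:,2]]
def fit(p,model,mask,roi,q0,z0=0,S=8):
    a,b,c,d=roi; M=mask[b:d,a:c].astype(np.float32)
    def cost(q):
        im=np.zeros(((d-b)*S,(c-a)*S),np.uint8)
        for m in model:
            uv=np.array([w2px(p,X+[0,0,z0]) for X in pose(m,q)])
            uv=((uv-[a,b]+.5)*S-.5)
            cv2.fillConvexPoly(im,cv2.convexHull(np.round(uv*16).astype(np.int32)),1*255,shift=4)
        return np.abs(cv2.resize(im,(c-a,d-b),interpolation=cv2.INTER_AREA)/255.-M).sum()
    q=np.array(q0,float)
    for st in(8,3):
        r=minimize(cost,q,method="Nelder-Mead",options=dict(initial_simplex=[q]+[q+v for v in np.diag([st,st,st/60])],xatol=.02,fatol=.01)); q=r.x
    return q,r.fun,M.sum()
def sat(p):
    h=cv2.cvtColor(p["img"],cv2.COLOR_RGB2HSV).astype(float); return h
def toworld(q,l): return pose(np.array([l],float),q)[0]
E
python3 - <<'E'
from fit import *
P={n:np.load(n+"0.npy",allow_pickle=True).item() for n in("top","scene")}
L=lambda o,s,c:[(c[0]+.5)/s-.5+o[0],(c[1]+.5)/s-.5+o[1]]
p=P["top"]
bw=[px2w(p,L((220,190),4.4,c),12)[:2] for c in((27,118),(420,38),(482,318),(85,404))]
c0=np.mean(bw,0); d=bw[0]-bw[1]; yaw0=np.arctan2(-d[0],d[1]); print("board corners",c0,yaw0,np.linalg.norm(d),np.linalg.norm(bw[0]-bw[3]))
kw=[px2w(p,L((220,190),4.4,c),34)[:2] for c in((155,130),(310,105),(323,203),(168,230))]
d=kw[0]-kw[1]; print("block",np.mean(kw,0),np.arctan2(-d[0],d[1]),np.linalg.norm(d),np.linalg.norm(kw[0]-kw[3]))
kw0=np.r_[np.mean(kw,0),yaw0]
ww=[px2w(p,L((220,190),4.4,c),24)[:2] for c in((703,65),(746,72),(686,275),(665,270))]
t=(ww[0]+ww[1])/2;n=(ww[2]+ww[3])/2;print("wedge len",np.linalg.norm(t-n)); w0=[*(t+n)/2,np.arctan2(*(n-t)[::-1])]
for nm,p in P.items():
    h=sat(p); print("table sat",h[200,300,1] if 0 else np.median(h[...,1]))
    roiB=(220,190,345,290) if nm=="top" else (235,160,360,250)
    roiW=(362,195,395,260) if nm=="top" else (172,152,226,196)
    g=p["img"].astype(float); rb=g[...,0]-g[...,2]
    for name,model,roi,q0 in(("board",BOARD,roiB,[*c0,yaw0]),("wedge",WEDGE,roiW,w0)):
        a,b,c,dd=roi; sub=rb[b:dd,a:c]; bg=np.percentile(sub,10) if name=="board" else np.median(sub)
        fg=np.percentile(sub,95 if name=="wedge" else 60); m=np.clip((rb-bg)/(fg-bg),0,1)
        m=(rb>(bg+.45*(fg-bg)))
        m=cv2.morphologyEx(m.astype(np.uint8),cv2.MORPH_CLOSE,np.ones((13,13)) if name=="board" else np.ones((3,3)))
        print(nm,name,bg,fg,[np.round(x,3) for x in fit(p,model,m,roi,q0)])
    v=sat(p)
print(ww,w0)
for nm in P:
    p=P[nm]; print(nm,{k:np.round(px2w(p,c,z)[:2]) for k,c,z in((("brayer",(374,172),10),("tape",(285,157),20),("orange",(430,218),24),("pink",(194,245),22)) if nm=="top" else ())})
E
```

```text
board corners [522.87676712   7.72480184] 0.19350349898208385 276.9548546540855 199.9582272334786
block [555.19393248  16.67463316] 0.15188891898112258 106.40426682809908 68.64001243072482
wedge len 143.950690665506
table sat 34.0
top board 24.0 47.0 [array([5.23695e+02, 8.89900e+00, 1.99000e-01]), np.float64(93.537), np.float32(6267.0)]
top wedge 25.0 71.0 [array([ 554.302, -295.811,    2.897]), np.float64(84.537), np.float32(320.0)]
table sat 34.0
scene board 19.0 33.0 [array([5.2386e+02, 6.5100e+00, 2.0000e-01]), np.float64(83.902), np.float32(5879.0)]
scene wedge 20.0 53.0 [array([ 553.278, -300.79 ,    2.959]), np.float64(183.169), np.float32(334.0)]
[array([ 623.51028513, -299.82702515]), array([ 618.35858133, -328.77143821]), array([ 480.52360033, -282.63942348]), array([ 483.99246104, -268.74099222])] [np.float64(551.5962319605007), np.float64(-294.99471976419625), np.float64(2.870058117693144)]
top {'brayer': array([ 727., -290.]), 'tape': array([775., -18.]), 'orange': array([ 581., -448.]), 'pink': array([506., 256.])}
scene {}
```

```bash
cat > mv.py <<'E'
from fit import *
from scipy.spatial.transform import Rotation as Ro
B=np.array([523.8,7.7,0.20])
def bw(x,y,z): return toworld(B,[x,y,z])
def inb(X):
    d=np.array(X)-[B[0],B[1],0]; c,s=np.cos(B[2]),np.sin(B[2]); return np.array([c*d[0]+s*d[1],-s*d[0]+c*d[1],d[2]])
def delta(target,yaw):
    s=ctrl.read_state(); R0=Ro.from_euler("xyz",s["tool_rot"]); R1=Ro.from_euler("xyz",[np.pi,0,yaw])
    rv=(R0.inv()*R1).as_rotvec()
    print("turn frac total",np.round(np.degrees(rv)/45,3),"| shift mm in final tool frame",np.round(R1.inv().apply(target-s["eef_pos"]),1),"now",np.round(R0.inv().apply(target-s["eef_pos"]),1), "clock",s["clock"],"TCP in board",np.round(inb(s["eef_pos"]),1))
E
python3 - <<'E'
from mv import *
p=np.load("scene0.npy",allow_pickle=True).item()
L=lambda o,s,c:[(c[0]+.5)/s-.5+o[0],(c[1]+.5)/s-.5+o[1]]
for c in((37,135),(72,152),(208,38),(200,30)): print(np.round(px2w(p,L((170,150),4.2,c),24),1))
kw=[px2w(p,L((170,150),4.2,c),34) for c in((466,190),(441,265),(612,300),(627,232))]
print("block scene",[np.round(inb(k),1) for k in kw],np.round(inb([555.2,16.7,0]),1))
print("start target",bw(33,-80,200)); delta(bw(33,-80,200),1.77)
E
```

```text
[ 620.1 -328.6   24. ]
[ 622.1 -298.8   24. ]
[ 488.8 -271.5   24. ]
[ 484.7 -280.6   24. ]
block scene [array([  4.6, -51.8,  34. ]), array([ 69.1, -51.1,  34. ]), array([67.2, 60.7, 34. ]), array([10.9, 58.1, 34. ])] [32.6  2.6  0. ]
start target [572.03574353 -64.14923831 200.        ]
turn frac total [-0.    -0.     1.381] | shift mm in final tool frame [-7.508e+02  2.444e+02  1.000e-01] now [-5.669e+02 -5.497e+02  1.000e-01] clock 1.3 TCP in board [-210.8  671.   200.1]
```

{"method": "step_arm", "body": {
  "series": [
    [[0, 0, 0, -0.2, -0.194, 0, 1], [0, 0, 0, -0.2, -0.194, 0, 1], [0, 0, 0, -0.2, -0.194, 0, 1], [0, 0, 0, -0.2, -0.194, 0, 1], [0, 0, 0, -0.2, -0.194, 0, 1], [0, 0, 0, -0.2, -0.194, 0, 1], [0, 0, 0, -0.2, -0.194, 0, 1], [0, 0, 0, -0.2, -0.194, 0, 1], [0, 0, 0, -0.2, -0.194, 0, 1], [0, 0, 0, -0.2, -0.194, 0, 1], [0, 0, 0, -0.2, -0.194, 0, 1], [0, 0, 0, -0.2, -0.194, 0, 1]]
  ]
}}

```text
clock: 2.5
eef_pos: [431.2, 185.3, 200.4]
tool_rot: [3.141, 0.001, 2.855]
force: [1.1, 0.4, 0.6]
width: -0.0
gripper_force: 0.0
```

{"method": "step_arm", "body": {
  "series": [
    [[0, 0, 0, -0.2, -0.194, 0, 1], [0, 0, 0, -0.2, -0.194, 0, 1], [0, 0, 0, -0.2, -0.194, 0, 1], [0, 0, 0, -0.2, -0.194, 0, 1], [0, 0, 0, -0.2, -0.194, 0, 1], [0, 0, 0, -0.2, -0.194, 0, 1], [0, 0, 0, -0.18, -0.17, 0, 1], [0, 0, 0.17, 0, 0, 0, 1], [0, 0, 0.17, 0, 0, 0, 1], [0, 0, 0.17, 0, 0, 0, 1], [0, 0, 0.17, 0, 0, 0, 1]]
  ]
}}

```text
clock: 3.6
eef_pos: [572.4, -63.9, 200.1]
tool_rot: [3.141, -0.0, 2.315]
force: [0.1, -0.3, -0.3]
width: 0.1
gripper_force: 0.0
```

{"method": "step_arm", "body": {
  "series": [
    [[0, 0, 0.17, 0, 0, 0, 1], [0, 0, 0.17, 0, 0, 0, 1], [0, 0, 0.17, 0, 0, 0, 1], [0, 0, 0.17, 0, 0, 0, 1], [0, 0, 0, 0, 0, 0, 1], [0, 0, 0, 0, 0, 0, 1]]
  ]
}}

```text
clock: 4.2
eef_pos: [572.3, -63.6, 200.1]
tool_rot: [-3.142, 0.0, 1.79]
force: [-0.1, 0.2, 0.3]
width: 0.0
gripper_force: 0.0
```

Run:
```python
from mv import *
delta(bw(33,-80,24),1.77)
```

```text
turn frac total [-0.     0.     0.026] | shift mm in final tool frame [ -0.5  -0.4 176.1] now [ -0.5  -0.4 176.1] clock 4.2 TCP in board [ 33.4 -79.5 200.1]
```

{"method": "step_arm", "body": {
  "series": [
    [[0, 0, 0.026, 0, 0, 0, 1], [0, 0, 0, 0, 0, 0.3, 1], [0, 0, 0, 0, 0, 0.3, 1], [0, 0, 0, 0, 0, 0.25, 1], [0, 0, 0, 0, 0, 0.2, 1], [0, 0, 0, 0, 0, 0.13, 1], [0, 0, 0, 0, 0, 0, 1], [0, 0, 0, 0.04, 0, 0, 1], [0, 0, 0, 0.03, 0, 0, 1], [0, 0, 0, 0.03, 0, 0, 1]]
  ]
}}

```text
clock: 5.2
eef_pos: [570.3, -48.3, 24.5]
tool_rot: [3.139, 0.0, 1.767]
force: [0.1, 0.5, 0.8]
width: 0.1
gripper_force: 0.0
```

{"method": "step_arm", "body": {
  "series": [
    [[0, 0, 0, 0.02, 0.005, 0, 1], [0, 0, 0, 0.02, 0.005, 0, 1], [0, 0, 0, 0.02, 0.005, 0, 1], [0, 0, 0, 0.02, 0.005, 0, 1], [0, 0, 0, 0.02, 0.005, 0, 1], [0, 0, 0, 0.02, 0.005, 0, 1], [0, 0, 0, 0.02, 0.005, 0, 1], [0, 0, 0, 0.02, 0.005, 0, 1]]
  ]
}}

```text
clock: 6.0
eef_pos: [570.6, -24.1, 23.0]
tool_rot: [-3.142, -0.0, 1.766]
force: [-0.4, 0.3, 0.1]
width: -0.2
gripper_force: 0.0
```

{"method": "step_arm", "body": {
  "series": [
    [[0, 0, 0, 0.01, 0.002, 0, 1], [0, 0, 0, 0, 0, 0, 1]]
  ]
}}

```text
clock: 6.2
eef_pos: [570.6, -22.5, 23.1]
tool_rot: [-3.142, -0.0, 1.767]
force: [0.2, 0.5, 0.3]
width: -0.2
gripper_force: 0.0
```

Run:
```python
from mv import *
delta(bw(40,-36,22),1.77)
p=ctrl.get_image("top"); save(p,"push1.png",(230,190,330,260),6)
```

```text
turn frac total [-0.    -0.    -0.004] | shift mm in final tool frame [2.9 0.1 1.1] now [2.9 0.1 1.1] clock 6.2 TCP in board [ 39.9 -38.9  23.1]
```

{"method": "step_arm", "body": {
  "series": [
    [[0, 0, 0, 0.01, 0.001, 0, 1], [0, 0, 0, 0.008, 0.001, 0, 1], [0, 0, 0, 0, 0, 0, 1]]
  ]
}}

```text
clock: 6.55
eef_pos: [570.3, -19.9, 23.1]
tool_rot: [-3.142, -0.0, 1.766]
force: [-0.4, -0.6, 0.9]
width: -0.2
gripper_force: 0.0
```

{"method": "step_arm", "body": {
  "series": [
    [[0, 0, 0, 0.007, 0, 0, 1], [0, 0, 0, 0, 0, 0, 1]]
  ]
}}

```text
clock: 6.75
eef_pos: [570.2, -19.0, 23.1]
tool_rot: [-3.142, -0.0, 1.766]
force: [-0.0, 0.4, -0.6]
width: -0.2
gripper_force: 0.0
```

Run:
```python
from mv import *
delta(bw(40,-36,22),1.77)
p=ctrl.get_image("scene"); save(p,"push1.png",(220,140,370,250),5)
```

```text
turn frac total [-0.    -0.    -0.005] | shift mm in final tool frame [-0.7 -0.1  1.1] now [-0.7 -0.1  1.1] clock 6.75 TCP in board [ 40.1 -35.3  23.1]
```

View pics/push1.png

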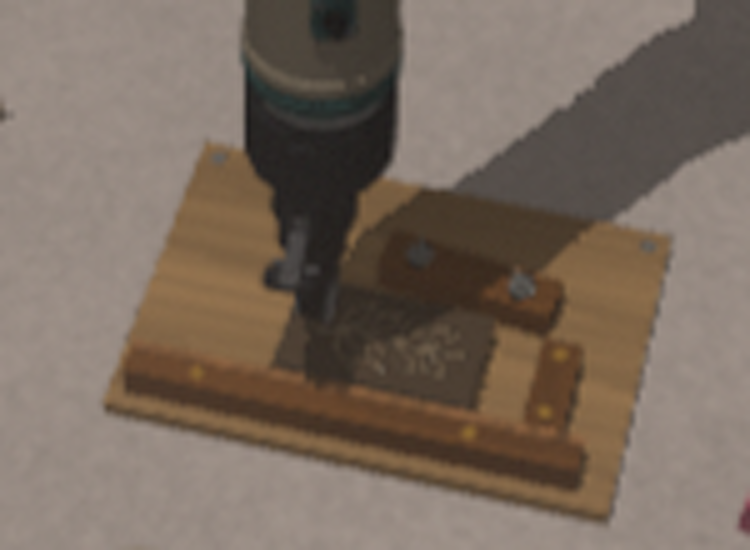

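The picture shows the block still short of the stop, with a gap at crop (490–530, 380), and the fingers at about (315,350). I'll check the TCP projection against the block edge.

Run:
```python
from mv import *
p=ctrl.get_image("scene"); q=ctrl.get_image("top")
s=ctrl.read_state(); X=s["eef_pos"]
f=lambda X:np.round((w2px(p,X)-[220,140]+.5)*5-.5)
print("TCP px",f(X),s["force"])
for c in((5,-52),(70,-52),(5,-25),(70,-25),(5,85),(70,85)): print(c,f(bw(*c,34)),f(bw(*c,12)))
save(q,"push1t.png",(220,190,345,290),6)
```

```text
TCP px [317. 343.] [0.18449651 0.10390589 0.60039411]
(5, -52) [304. 277.] [304. 302.]
(70, -52) [273. 366.] [273. 391.]
(5, -25) [352. 287.] [351. 312.]
(70, -25) [322. 377.] [321. 402.]
(5, 85) [547. 328.] [544. 353.]
(70, 85) [522. 421.] [519. 445.]
```

View pics/push1t.png

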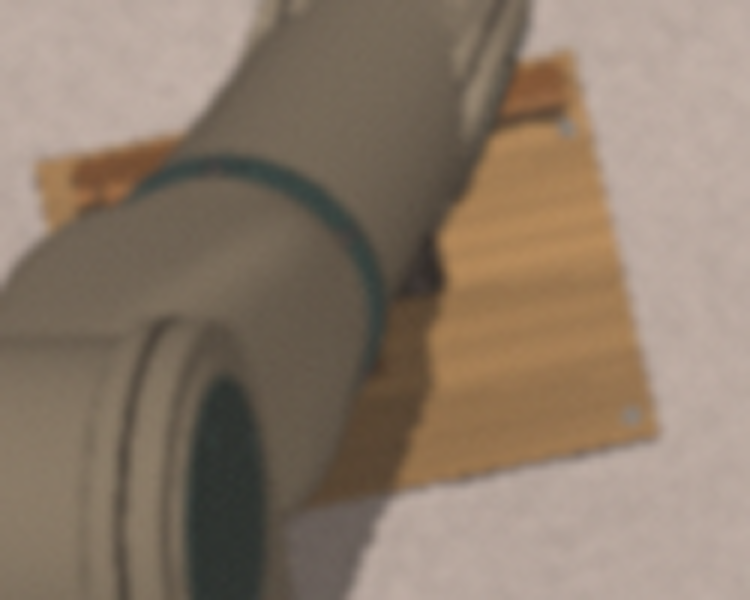

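{"method": "step_arm", "body": {
  "series": [
    [[0, 0, 0, -0.1, 0, 0, 1], [0, 0, 0, -0.1, 0, 0, 1], [0, 0, 0, -0.3, 0, -0.3, 1], [0, 0, 0, -0.3, 0, -0.3, 1], [0, 0, 0, -0.33, 0, -0.3, 1], [0, 0, 0, -0.3, 0, 0, 1], [0, 0, 0, -0.3, 0, 0, 1], [0, 0, 0, 0, 0, 0, 1]]
  ]
}}

```text
clock: 7.7
eef_pos: [612.9, -255.1, 128.5]
tool_rot: [3.142, 0.009, 1.755]
force: [0.1, -1.1, 0.2]
width: 0.1
gripper_force: 0.0
```

Run:
```python
from mv import *
for n in("scene","top"):
    a=np.load(n+"0.npy",allow_pickle=True).item(); b=ctrl.get_image(n); np.save(n+"1.npy",b,allow_pickle=True)
    print(n,[(np.round(r["centre"],1).tolist(),round(r["score"],2)) for r in ctrl.recognise(b,"block")[:3]])
    for nm,p in(("before",a),("after",b)):
        S=4; 
        # rectify board plane z=34 to 1 px/mm
        g=np.array([[-110,-150],[110,-150],[110,150],[-110,150]],float)
        src=np.float32([w2px(p,bw(x,y,34)) for x,y in g]); dst=np.float32([[(y+150)*1.2,(110-x)*1.2] for x,y in g])
        im=cv2.warpPerspective(p["img"],cv2.getPerspectiveTransform(src,dst),(360,264),flags=cv2.INTER_CUBIC)
        cv2.imwrite(f"pics/r_{n}_{nm}.png",im[:,:,::-1])
r=[cv2.imread(f"pics/r_{n}_{m}.png") for n in("scene","top") for m in("before","after")]
cv2.imwrite("pics/rect1.png",np.vstack([np.hstack(r[:2]),np.hstack(r[2:])]))
s=ctrl.read_state();print(s["clock"],inb(s["eef_pos"]))
```

```text
scene [([386.0, 231.5], 0.73)]
top [([196.3, 245.1], 0.68), ([274.6, 226.5], 0.55), ([281.5, 148.3], 0.26)]
7.9 [  38.73239726 -262.62964368  127.00792516]
```

View pics/rect1.png

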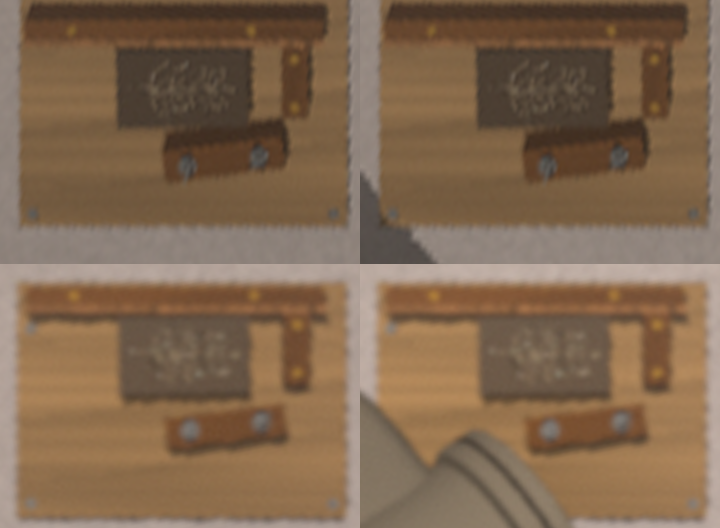

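The rectified views show that the block has not moved: its -y face is still at about y = -52 mm, and the fingers touched nothing. I need to see where the fingertips really are compared with the TCP.

Run:
```python
from mv import *
p=np.load("scene1.npy",allow_pickle=True).item()
X=np.array([612.9,-255.1,128.5]); s=5
u=w2px(p,X).round().astype(int); o=u-[38,60]; print(u)
im=cv2.resize(np.ascontiguousarray(p["img"][max(o[1],0):o[1]+100,max(o[0],0):o[0]+76,::-1]),None,fx=s,fy=s,interpolation=cv2.INTER_CUBIC)
o=np.maximum(o,0)
for k in range(-2,6):
    c=tuple(int(v) for v in ((w2px(p,X+[0,0,10*k])-o+.5)*s)); cv2.circle(im,c,2,(0,0,255) if k==0 else (0,255,255),-1)
j=cv2.imread("pics/push1.png")[100:500,150:530]
f=lambda Y:((w2px(p,Y)-[220,140]+.5)*5-[150,100]).astype(int)
Y=np.array([570.2,-19.,23.1])
for k in range(-2,6): cv2.circle(j,tuple(int(v) for v in f(Y+[0,0,10*k])),2,(0,0,255) if k==0 else (0,255,255),-1)
h=max(im.shape[0],j.shape[0]); P=lambda a:cv2.copyMakeBorder(a,0,h-a.shape[0],0,0,cv2.BORDER_CONSTANT)
cv2.imwrite("pics/tip.png",np.hstack([P(im),P(j)]))
```

```text
[197 163]
```

View pics/tip.png

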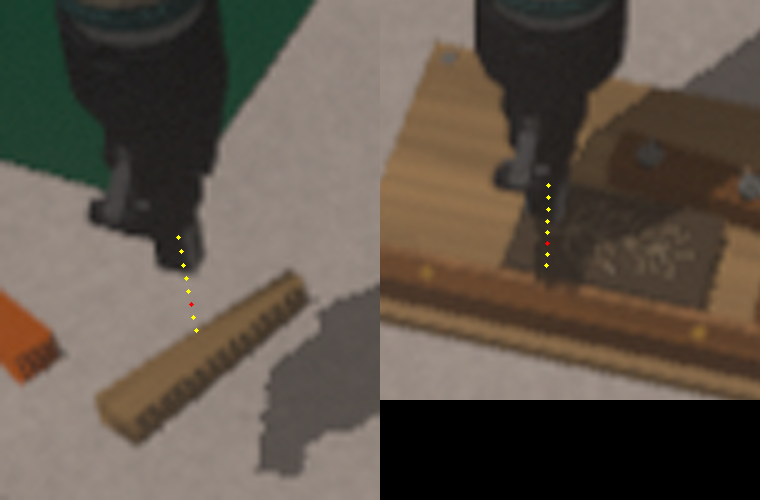

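The fingertips show at crop (180,270), about 20–25 mm above the reported TCP. That explains the pass over the block top, so I redo the push lower.

{"method": "step_arm", "body": {
  "series": [
    [[0, 0, 0, 0.3, 0, 0, 1], [0, 0, 0, 0.3, 0, 0, 1], [0, 0, 0, 0.3, 0, 0, 1], [0, 0, 0, 0.23, 0, 0, 1], [0, 0, 0, 0, 0, 0.3, 1], [0, 0, 0, 0, 0, 0.3, 1], [0, 0, 0, 0, 0, 0.15, 1], [0, 0, 0, 0, 0, 0, 1], [0, 0, 0, 0, 0, 0, 1]]
  ]
}}

```text
clock: 8.8
eef_pos: [581.6, -75.4, 15.3]
tool_rot: [3.142, -0.0, 1.768]
force: [-0.1, 0.0, 0.7]
width: 0.1
gripper_force: 0.0
```

Run:
```python
from mv import *
delta(bw(33,-72,2),1.77)
b=ctrl.get_image("scene"); a=np.load("scene0.npy",allow_pickle=True).item()
X=ctrl.read_state()["eef_pos"]
print(ctrl.read_state()["force"])
# visible lowest dark pixel beneath TCP column
u=w2px(b,X); d=np.abs(b["img"].astype(int)-a["img"]).sum(2)
c=int(round(u[0]))
for k in(-3,-1,1,3,5): print(c+k,"tcp row",u[1].round(1),d[int(u[1])-40:int(u[1])+12:2,c+k].tolist())
for z in(0,10,20,30,40): print(z,w2px(b,[X[0],X[1],X[2]+z]).round(1))
```

```text
turn frac total [ 0.    -0.    -0.003] | shift mm in final tool frame [20.9 -7.2 13.3] now [20.9 -7.2 13.3] clock 8.8 TCP in board [ 40.2 -92.9  15.3]
[-0.30894818 -0.08388733  0.71940617]
260 tcp row 205.6 [274, 272, 247, 176, 152, 153, 163, 160, 172, 169, 172, 175, 164, 98, 187, 205, 191, 201, 19, 12, 2, 12, 12, 77, 5, 10]
262 tcp row 205.6 [276, 283, 189, 169, 163, 162, 166, 166, 181, 182, 169, 178, 159, 156, 190, 206, 190, 204, 83, 12, 104, 10, 107, 92, 19, 5]
264 tcp row 205.6 [279, 293, 197, 157, 151, 155, 171, 159, 184, 181, 169, 184, 170, 166, 170, 172, 156, 163, 127, 106, 109, 98, 105, 102, 40, 10]
266 tcp row 205.6 [285, 293, 220, 172, 163, 159, 162, 161, 181, 186, 176, 182, 153, 148, 140, 166, 148, 121, 120, 100, 108, 103, 103, 102, 78, 9]
268 tcp row 205.6 [284, 292, 256, 179, 166, 158, 154, 162, 165, 115, 84, 55, 101, 93, 99, 111, 112, 118, 117, 110, 105, 99, 103, 102, 63, 12]
0 [262.6 205.6]
10 [262.5 203.3]
20 [262.4 201.1]
30 [262.4 198.8]
40 [262.3 196.4]
```

{"method": "step_arm", "body": {
  "series": [
    [[0, 0, 0, 0, -0.045, 0.04, 1], [0, 0, 0, 0, 0, 0.04, 1], [0, 0, 0, 0, 0, 0, 1]]
  ]
}}

```text
clock: 9.15
eef_pos: [574.3, -77.5, 2.9]
tool_rot: [-3.141, -0.0, 1.766]
force: [0.0, 0.2, -1.0]
width: 0.3
gripper_force: 0.0
```

{"method": "step_arm", "body": {
  "series": [
    [[0, 0, 0, 0, 0, 0.027, 1], [0, 0, 0, 0, 0, 0.02, 1], [0, 0, 0, 0, 0, 0, 1]]
  ]
}}

```text
clock: 9.45
eef_pos: [574.6, -77.4, -4.6]
tool_rot: [-3.141, -0.0, 1.766]
force: [0.0, -0.2, -0.3]
width: 0.1
gripper_force: 0.0
```

{"method": "step_arm", "body": {
  "series": [
    [[0, 0, 0, 0.04, 0, 0, 1], [0, 0, 0, 0.04, 0, 0, 1], [0, 0, 0, 0.04, 0, 0, 1], [0, 0, 0, 0.027, 0, 0, 1], [0, 0, 0, 0.02, 0.005, 0, 1], [0, 0, 0, 0.02, 0.005, 0, 1], [0, 0, 0, 0.02, 0.005, 0, 1], [0, 0, 0, 0.02, 0.005, 0, 1]]
  ]
}}

```text
clock: 10.25
eef_pos: [571.4, -43.7, -4.0]
tool_rot: [3.141, 0.0, 1.766]
force: [-0.4, -0.7, -0.6]
width: -0.0
gripper_force: 0.3
```

```bash
cat > look.py <<'E'
from mv import *
import sys
def rect(p,z=34,s=2):
    g=np.array([[-110,-150],[110,-150],[110,150],[-110,150]],float)
    src=np.float32([w2px(p,bw(x,y,z)) for x,y in g]); dst=np.float32([[(y+150)*s,(110-x)*s] for x,y in g])
    return cv2.warpPerspective(p["img"],cv2.getPerspectiveTransform(src,dst),(300*s,220*s),flags=cv2.INTER_CUBIC)
def prof(p,x,y0,y1,dy=2,z=34):
    im=rect(p,z).astype(int); r=(110-x)*2
    return [(y,int((im[r-3:r+4,(y+150)*2:(y+150)*2+4,0]-0).mean())) for y in range(y0,y1,dy)]
E
python3 - <<'E'
from look import *
a=np.load("scene0.npy",allow_pickle=True).item();b=ctrl.get_image("scene")
for x in(55,40): print("before",prof(a,x,50,92)); print("after",prof(b,x,50,92))
s=ctrl.read_state(); print(s["clock"],inb(s["eef_pos"]).round(1),s["force"].round(1))
E
```

```text
before [(50, 73), (52, 72), (54, 69), (56, 69), (58, 84), (60, 107), (62, 123), (64, 127), (66, 126), (68, 126), (70, 126), (72, 126), (74, 125), (76, 125), (78, 127), (80, 126), (82, 119), (84, 104), (86, 91), (88, 89), (90, 91)]
after [(50, 76), (52, 76), (54, 77), (56, 76), (58, 71), (60, 67), (62, 79), (64, 106), (66, 128), (68, 133), (70, 133), (72, 132), (74, 132), (76, 133), (78, 133), (80, 133), (82, 125), (84, 108), (86, 95), (88, 92), (90, 95)]
before [(50, 73), (52, 72), (54, 65), (56, 63), (58, 83), (60, 117), (62, 136), (64, 133), (66, 132), (68, 133), (70, 132), (72, 132), (74, 132), (76, 133), (78, 134), (80, 133), (82, 126), (84, 109), (86, 92), (88, 88), (90, 87)]
after [(50, 74), (52, 76), (54, 76), (56, 74), (58, 72), (60, 69), (62, 79), (64, 101), (66, 131), (68, 143), (70, 140), (72, 139), (74, 139), (76, 140), (78, 140), (80, 139), (82, 132), (84, 115), (86, 97), (88, 93), (90, 92)]
10.3 [ 36.6 -59.   -4.1] [ 0.5 -0.2  0.5]
```

{"method": "step_arm", "body": {
  "series": [
    [[0, 0, 0, 0.02, 0.005, 0, 1], [0, 0, 0, 0.02, 0.005, 0, 1], [0, 0, 0, 0.02, 0.005, 0, 1], [0, 0, 0, 0.02, 0.005, 0, 1], [0, 0, 0, 0.02, 0.005, 0, 1], [0, 0, 0, 0.013, 0.003, 0, 1], [0, 0, 0, 0.01, 0, 0, 1], [0, 0, 0, 0, 0, 0, 1]]
  ]
}}

```text
clock: 11.1
eef_pos: [571.7, -24.2, -4.2]
tool_rot: [-3.142, -0.0, 1.767]
force: [-0.1, 0.4, 0.8]
width: 0.1
gripper_force: 0.0
```

{"method": "step_arm", "body": {
  "series": [
    [[0, 0, 0, 0.007, 0, 0, 1], [0, 0, 0, 0, 0, 0, 1]]
  ]
}}

```text
clock: 11.3
eef_pos: [571.6, -23.5, -4.1]
tool_rot: [3.141, -0.0, 1.766]
force: [0.4, -1.1, 0.1]
width: 0.0
gripper_force: 0.0
```

{"method": "step_arm", "body": {
  "series": [
    [[0, 0, 0, 0.007, 0, 0, 1], [0, 0, 0, 0, 0, 0, 1]]
  ]
}}

```text
clock: 11.5
eef_pos: [571.3, -22.5, -4.1]
tool_rot: [3.142, -0.0, 1.766]
force: [-0.3, -0.8, -0.3]
width: -0.1
gripper_force: 0.1
```

Run:
```python
from look import *
b=ctrl.get_image("scene")
for x in(55,40): print("after",prof(b,x,60,92))
s=ctrl.read_state(); print(s["clock"],inb(s["eef_pos"]).round(1),s["force"].round(1))
```

```text
after [(60, 78), (62, 76), (64, 74), (66, 75), (68, 76), (70, 76), (72, 76), (74, 76), (76, 76), (78, 74), (80, 69), (82, 72), (84, 84), (86, 94), (88, 94), (90, 95)]
after [(60, 91), (62, 84), (64, 77), (66, 77), (68, 83), (70, 84), (72, 79), (74, 76), (76, 76), (78, 77), (80, 76), (82, 80), (84, 90), (86, 97), (88, 93), (90, 91)]
11.55 [ 40.6 -39.   -4.1] [ 0.5 -1.  -0.4]
```

{"method": "step_arm", "body": {
  "series": [
    [[0, 0, 0, 0.006, 0, 0, 1], [0, 0, 0, 0, 0, 0, 1]]
  ]
}}

```text
clock: 11.75
eef_pos: [571.1, -21.6, -4.1]
tool_rot: [-3.142, -0.0, 1.766]
force: [0.2, 1.0, 1.0]
width: 0.4
gripper_force: 0.1
```

{"method": "step_arm", "body": {
  "series": [
    [[0, 0, 0, 0.006, 0, 0, 1], [0, 0, 0, 0, 0, 0, 1]]
  ]
}}

```text
clock: 11.95
eef_pos: [570.9, -20.7, -4.1]
tool_rot: [-3.142, -0.0, 1.766]
force: [-0.1, -0.4, 0.6]
width: 0.2
gripper_force: 0.1
```

{"method": "step_arm", "body": {
  "series": [
    [[0, 0, 0, 0.006, 0, 0, 1], [0, 0, 0, 0, 0, 0, 1]]
  ]
}}

```text
clock: 12.15
eef_pos: [570.8, -19.7, -4.1]
tool_rot: [-3.142, -0.0, 1.766]
force: [-0.2, -0.3, 0.2]
width: 0.1
gripper_force: 0.1
```

{"method": "step_arm", "body": {
  "series": [
    [[0, 0, 0, 0.006, 0, 0, 1], [0, 0, 0, 0, 0, 0, 1]]
  ]
}}

```text
clock: 12.35
eef_pos: [570.7, -19.4, -4.1]
tool_rot: [3.141, 0.001, 1.766]
force: [0.2, -1.1, -0.4]
width: 0.0
gripper_force: 0.7
```

{"method": "step_arm", "body": {
  "series": [
    [[0, 0, 0, 0.006, 0, 0, 1], [0, 0, 0, 0, 0, 0, 1]]
  ]
}}

```text
clock: 12.55
eef_pos: [570.7, -19.4, -4.1]
tool_rot: [3.141, 0.002, 1.765]
force: [1.0, -4.7, -0.5]
width: -0.4
gripper_force: 2.1
```

Run:
```python
from look import *
s=ctrl.read_state(); print(s["clock"],inb(s["eef_pos"]).round(1),s["force"].round(1),s["torque"].round(2))
```

```text
12.55 [ 40.6 -35.9  -4.1] [ 1.  -4.7 -0.5] [-0.89 -0.17 -0.02]
```

{"method": "step_arm", "body": {
  "series": [
    [[0, 0, 0, -0.2, 0, 0, 1], [0, 0, 0, 0, 0, -0.3, 1], [0, 0, 0, 0, 0, -0.3, 1], [0, 0, 0, -0.275, -0.033, 0, 1], [0, 0, 0, -0.275, -0.033, 0, 1], [0, 0, 0, -0.275, -0.033, 0, 1], [0, 0, 0, -0.275, -0.033, 0, 1], [0, 0, 0, 0, 0, 0.3, 1], [0, 0, 0, 0, 0, 0.3, 1], [0, 0, 0, 0, 0, 0, 1], [0, 0, 0, 0, 0, 0, 1]]
  ]
}}

```text
clock: 13.65
eef_pos: [588.5, -212.3, -4.2]
tool_rot: [-3.14, -0.002, 1.767]
force: [0.8, -0.1, 1.2]
width: -0.3
gripper_force: 0.0
```

{"method": "step_arm", "body": {
  "series": [
    [[0, 0, 0, 0, 0, 0.03, 1], [0, 0, 0, 0, 0, 0.03, 1], [0, 0, 0, 0, 0, 0, 1]]
  ]
}}

```text
clock: 13.95
eef_pos: [589.7, -213.1, -12.0]
tool_rot: [3.14, 0.001, 1.767]
force: [-0.4, 0.7, 0.2]
width: -0.2
gripper_force: 0.0
```

{"method": "step_arm", "body": {
  "series": [
    [[0, 0, 0, 0, 0, 0.015, 1], [0, 0, 0, 0, 0, 0, 1]]
  ]
}}

```text
clock: 14.15
eef_pos: [589.0, -213.2, -15.0]
tool_rot: [3.141, 0.0, 1.766]
force: [-0.2, -0.0, -1.0]
width: -0.3
gripper_force: 0.0
```

Run:
```python
from look import *
delta(np.array([600.1,-308.2,40]),2.931)
b=ctrl.get_image("scene")
for x in(55,40,25,15): print("end",prof(b,x,76,90)); print("start",prof(b,x,-40,-12))
im=rect(b).astype(int); print("across y=0,30",[(x,int(im[(110-x)*2,(0+150)*2-4:(150)*2+5,0].mean())) for x in range(80,-12,-2)])
```

```text
turn frac total [ 0.     0.    -1.483] | shift mm in final tool frame [-30.7 -90.6 -55. ] now [-95.3  -7.6 -55. ] clock 14.15 TCP in board [  20.  -229.5  -15. ]
end [(76, 77), (78, 76), (80, 76), (82, 73), (84, 77), (86, 92), (88, 95)]
start [(-40, 129), (-38, 129), (-36, 130), (-34, 130), (-32, 130), (-30, 130), (-28, 126), (-26, 107), (-24, 79), (-22, 73), (-20, 76), (-18, 77), (-16, 76), (-14, 76)]
end [(76, 78), (78, 76), (80, 74), (82, 75), (84, 86), (86, 97), (88, 94)]
start [(-40, 135), (-38, 134), (-36, 134), (-34, 135), (-32, 136), (-30, 134), (-28, 127), (-26, 104), (-24, 81), (-22, 75), (-20, 76), (-18, 76), (-16, 76), (-14, 76)]
end [(76, 77), (78, 75), (80, 74), (82, 76), (84, 86), (86, 95), (88, 94)]
start [(-40, 137), (-38, 138), (-36, 137), (-34, 137), (-32, 138), (-30, 138), (-28, 131), (-26, 112), (-24, 84), (-22, 73), (-20, 75), (-18, 76), (-16, 75), (-14, 74)]
end [(76, 76), (78, 76), (80, 76), (82, 78), (84, 86), (86, 96), (88, 96)]
start [(-40, 134), (-38, 134), (-36, 135), (-34, 134), (-32, 133), (-30, 131), (-28, 123), (-26, 104), (-24, 82), (-22, 74), (-20, 76), (-18, 75), (-16, 75), (-14, 75)]
across y=0,30 [(80, 95), (78, 104), (76, 117), (74, 123), (72, 113), (70, 95), (68, 81), (66, 75), (64, 76), (62, 76), (60, 76), (58, 76), (56, 76), (54, 75), (52, 76), (50, 76), (48, 76), (46, 77), (44, 83), (42, 92), (40, 96), (38, 91), (36, 82), (34, 75), (32, 77), (30, 78), (28, 77), (26, 76), (24, 75), (22, 76), (20, 77), (18, 76), (16, 75), (14, 76), (12, 76), (10, 76), (8, 90), (6, 105), (4, 108), (2, 98), (0, 81), (-2, 68), (-4, 67), (-6, 67), (-8, 67), (-10, 67)]
```

The block is home against the stop, its -y face at about y = -25.5 and square. Next comes the table touch.

{"method": "step_arm", "body": {
  "series": [
    [[0, 0, 0, 0, 0, 0.015, 1], [0, 0, 0, 0, 0, 0, 1]]
  ]
}}

```text
clock: 14.4
eef_pos: [588.7, -213.2, -17.9]
tool_rot: [-3.141, -0.0, 1.766]
force: [-0.6, 0.5, -0.7]
width: 0.3
gripper_force: 0.0
```

{"method": "step_arm", "body": {
  "series": [
    [[0, 0, 0, 0, 0, 0.015, 1], [0, 0, 0, 0, 0, 0, 1]]
  ]
}}

```text
clock: 14.6
eef_pos: [588.6, -213.2, -20.2]
tool_rot: [-3.141, -0.0, 1.766]
force: [0.1, 0.1, -0.4]
width: 0.1
gripper_force: 0.0
```

{"method": "step_arm", "body": {
  "series": [
    [[0, 0, 0, 0, 0, 0.01, 1], [0, 0, 0, 0, 0, 0, 1]]
  ]
}}

```text
clock: 14.8
eef_pos: [588.7, -213.2, -21.6]
tool_rot: [-3.141, -0.0, 1.766]
force: [-0.5, -0.0, 1.1]
width: -0.1
gripper_force: 0.0
```

{"method": "step_arm", "body": {
  "series": [
    [[0, 0, 0, 0, 0, 0.01, 1], [0, 0, 0, 0, 0, 0, 1]]
  ]
}}

```text
clock: 15.0
eef_pos: [588.7, -213.2, -23.1]
tool_rot: [-3.141, -0.0, 1.766]
force: [-0.2, 0.3, 0.0]
width: -0.0
gripper_force: 0.0
```

{"method": "step_arm", "body": {
  "series": [
    [[0, 0, 0, 0, 0, 0.01, 1], [0, 0, 0, 0, 0, 0, 1]]
  ]
}}

```text
clock: 15.2
eef_pos: [588.7, -213.2, -24.6]
tool_rot: [-3.141, -0.0, 1.766]
force: [-0.1, -0.4, 0.5]
width: -0.1
gripper_force: 0.0
```

{"method": "step_arm", "body": {
  "series": [
    [[0, 0, 0, 0, 0, 0.01, 1], [0, 0, 0, 0, 0, 0, 1]]
  ]
}}

```text
clock: 15.4
eef_pos: [588.7, -213.2, -26.1]
tool_rot: [-3.141, -0.0, 1.766]
force: [-0.0, -0.5, -0.3]
width: 0.3
gripper_force: 0.0
```

{"method": "step_arm", "body": {
  "series": [
    [[0, 0, 0, 0, 0, 0.01, 1], [0, 0, 0, 0, 0, 0, 1]]
  ]
}}

```text
clock: 15.6
eef_pos: [588.7, -213.2, -27.6]
tool_rot: [-3.141, -0.0, 1.766]
force: [-1.1, 0.5, -0.2]
width: -0.0
gripper_force: 0.0
```

{"method": "step_arm", "body": {
  "series": [
    [[0, 0, 0, 0, 0, 0.01, 1], [0, 0, 0, 0, 0, 0, 1]]
  ]
}}

```text
clock: 15.8
eef_pos: [588.7, -213.2, -29.1]
tool_rot: [-3.141, -0.0, 1.766]
force: [-0.2, 0.4, -0.2]
width: -0.3
gripper_force: 0.0
```

{"method": "step_arm", "body": {
  "series": [
    [[0, 0, 0, 0, 0, 0.01, 1], [0, 0, 0, 0, 0, 0, 1]]
  ]
}}

```text
clock: 16.0
eef_pos: [588.8, -213.2, -30.6]
tool_rot: [-3.141, -0.0, 1.766]
force: [-0.0, -0.2, 0.9]
width: 0.1
gripper_force: 0.0
```

{"method": "step_arm", "body": {
  "series": [
    [[0, 0, 0, 0, 0, 0.01, 1], [0, 0, 0, 0, 0, 0, 1]]
  ]
}}

```text
clock: 16.2
eef_pos: [588.9, -213.3, -31.1]
tool_rot: [3.141, -0.0, 1.766]
force: [-0.8, 0.9, 6.9]
width: 0.0
gripper_force: 3.1
```

{"method": "step_arm", "body": {
  "series": [
    [[0, 0, 0, 0, 0, 0.01, 1], [0, 0, 0, 0, 0, 0, 1]]
  ]
}}

```text
clock: 16.4
eef_pos: [589.0, -213.3, -31.1]
tool_rot: [3.141, -0.001, 1.766]
force: [-4.7, 1.9, 17.2]
width: 0.0
gripper_force: 8.5
```

Run:
```python
from look import *
s=ctrl.read_state();X=s["eef_pos"];print(s["force"].round(2),s["clock"])
for n in("scene",):
    b=ctrl.get_image(n);a=np.load(n+"0.npy",allow_pickle=True).item()
    for z in(0,20,30,40): print(z,w2px(b,X+[0,0,z]).round(1))
    u=w2px(b,X+[0,0,32]).round().astype(int); g=cv2.cvtColor(b["img"],cv2.COLOR_RGB2GRAY); print(u); print(g[u[1]-16:u[1]+14:2,u[0]-12:u[0]+14:2])
    print(inb(X))
```

```text
[-4.68  1.86 17.19] 16.4
0 [220.3 200.5]
20 [219.7 196.1]
30 [219.4 193.9]
40 [219.1 191.7]
[219 193]
[[ 56  46  53  41  39  35  37  37  37  60  81  82  82]
 [101  57  58  40  38  37  37  38  58  80  81  83  84]
 [134  68  64  38  38  37  38  37  54  82  80  82  81]
 [125  68  58  41  39  39  38  37  59  81  80  82  81]
 [ 63  68  50  50  40  39  39  44  82  81  83  81  83]
 [ 60  75  46  48  41  41  41  43  75  82  82  83  84]
 [ 53  57  45  41  40  40  45  56  74  82  82  83  82]
 [138 123 103  81  41  40  43  60  69  81  81  82  81]
 [140 144 142 137  42  39  44  63  69  84  83  82  84]
 [145 142 140 141 111  55  46  66  82  84  84  84  82]
 [143 139 140 143 129  84  81  82  83  85  94 116 143]
 [139 143 142 139 108  84  83  83  82 114 138 140 142]
 [143 142 139 141  84  82  85  83  85 143 141 141 143]
 [144 140 142 142  85  83  84  84  85 145 142 142 144]
 [142 144 143 144 137 120 116  84 116 142 140 140 141]]
[  19.98659162 -229.57296285  -31.11186026]
```

The closed fingertips touch the table at reported z = -31.1, so the real tip sits 31 mm behind the reported TCP. I'll use that offset from here on.

{"method": "step_arm", "body": {
  "series": [
    [[0, 0, 0, 0, 0, -0.3, 1], [0, 0, 0, 0, 0, -0.3, 0], [0, 0, -0.165, 0, 0, 0, 0], [0, 0, -0.165, 0, 0, 0, 0], [0, 0, -0.165, 0, 0, 0, 0], [0, 0, -0.165, 0, 0, 0, 0], [0, 0, -0.165, 0, 0, 0, 0], [0, 0, -0.165, 0, 0, 0, 0], [0, 0, -0.165, 0, 0, 0, 0], [0, 0, -0.165, 0, 0, 0, 0], [0, 0, -0.165, 0, 0, 0, 0]]
  ]
}}

```text
clock: 17.55
eef_pos: [588.8, -213.4, 56.6]
tool_rot: [-3.141, -0.0, 2.938]
force: [-0.7, -0.3, -0.8]
width: 85.2
gripper_force: 0.0
```

{"method": "step_arm", "body": {
  "series": [
    [[0, 0, 0, -0.07, -0.2, 0, 0], [0, 0, 0, -0.07, -0.2, 0, 0], [0, 0, 0, -0.065, -0.2, 0, 0], [0, 0, 0, 0, 0, 0, 0], [0, 0, 0, 0, 0, 0, 0]]
  ]
}}

```text
clock: 18.05
eef_pos: [599.6, -308.7, 56.3]
tool_rot: [-3.142, -0.001, 2.93]
force: [-0.7, 0.5, -0.8]
width: 84.9
gripper_force: 0.0
```

Run:
```python
from look import *
delta(np.array([600.1,-308.2,-29]),2.931); print(ctrl.read_state()["width"],ctrl.read_state()["qpos"].round(2))
```

```text
turn frac total [-0.    -0.001 -0.001] | shift mm in final tool frame [-0.4  0.6 85.3] now [-0.4  0.6 85.3] clock 18.05 TCP in board [  11.5 -325.1   56.3]
84.92411443030848 [ 0.45  0.83 -0.02  1.56  0.03  0.76  1.77]
```

Over the grip point. Descend and grasp.

{"method": "step_arm", "body": {
  "series": [
    [[0, 0, 0, 0, 0, 0.2, 0], [0, 0, 0, 0, 0, 0.2, 0], [0, 0, 0, 0, 0, 0.16, 0], [0, 0, 0, 0, 0, 0, 0], [0, 0, 0, 0, 0, 0, 1], [0, 0, 0, 0, 0, 0, 1], [0, 0, 0, 0, 0, 0, 1], [0, 0, 0, 0, 0, 0, 1], [0, 0, 0, 0, 0, 0, 1], [0, 0, 0, 0, 0, 0, 1], [0, 0, 0, 0, 0, 0, 1]]
  ]
}}

```text
clock: 19.15
eef_pos: [601.4, -307.9, -25.7]
tool_rot: [-3.141, 0.002, 2.933]
force: [-1.1, 1.4, 5.4]
width: 26.3
gripper_force: 59.0
```

{"method": "step_arm", "body": {
  "series": [
    [[0, 0, 0, 0, 0, 0, 1], [0, 0, 0, 0, 0, 0, 1], [0, 0, 0, 0, 0, 0, 1]]
  ]
}}

```text
clock: 19.45
eef_pos: [601.4, -308.0, -25.7]
tool_rot: [-3.141, 0.002, 2.933]
force: [-0.2, 0.7, 6.2]
width: 26.3
gripper_force: 59.0
```

{"method": "step_arm", "body": {
  "series": [
    [[0, 0, 0, 0, 0, -0.2, 1], [0, 0, 0, 0, 0, -0.3, 1], [0, 0, 0, 0, 0, -0.2, 1], [0, 0, 0.165, 0, 0, 0, 1], [0, 0, 0.165, 0, 0, 0, 1], [0, 0, 0.165, 0, 0, 0, 1], [0, 0, 0.165, 0, 0, 0, 1], [0, 0, 0.165, 0, 0, 0, 1], [0, 0, 0.165, 0, 0, 0, 1], [0, 0, 0.165, 0, 0, 0, 1], [0, 0, 0.165, 0, 0, 0, 1], [0, 0, 0.165, 0, 0, 0, 1]]
  ]
}}

```text
clock: 20.65
eef_pos: [600.2, -307.5, 77.8]
tool_rot: [3.141, -0.0, 1.761]
force: [-0.6, 0.5, -0.6]
width: 26.1
gripper_force: 59.0
```

{"method": "step_arm", "body": {
  "series": [
    [[0, 0, 0, 0, 0, 0, 1], [0, 0, 0, 0, 0, 0, 1]]
  ]
}}

```text
clock: 20.85
eef_pos: [600.3, -307.5, 77.7]
tool_rot: [-3.141, -0.0, 1.77]
force: [0.1, -0.9, -0.3]
width: 26.3
gripper_force: 59.0
```

Run:
```python
from look import *
delta(bw(-12,-165,30),1.77)
s=ctrl.read_state();X=s["eef_pos"]; wz=X[2]+25.7
out=[]
for n in("scene","top"):
    b=ctrl.get_image(n); 
    # rectified at wedge top plane, tool frame: col = along tool x, row= tool y
    R=Ro.from_euler("xyz",s["tool_rot"]).as_matrix()
    g=[(-60,-50),(150,-50),(150,50),(-60,50)]
    src=np.float32([w2px(b,[*(X+R@[u,v,0])[:2],wz+24]) for u,v in g]); dst=np.float32([[(u+60)*3,(v+50)*3] for u,v in g])
    im=cv2.warpPerspective(b["img"],cv2.getPerspectiveTransform(src,dst),(630,300),flags=cv2.INTER_CUBIC)[:,:,::-1].copy()
    for u in range(-60,150,20): cv2.line(im,((u+60)*3,0),((u+60)*3,6 if u else 25),(0,0,255),1)
    for v in range(-50,50,10): cv2.line(im,(0,(v+50)*3),(6 if v else 25,(v+50)*3),(0,0,255),1)
    out.append(im)
cv2.imwrite("pics/held.png",np.vstack(out))
print(s["width"],s["gripper_force"])
```

```text
turn frac total [-0.    -0.    -0.001] | shift mm in final tool frame [159.1 -24.4  47.7] now [159.1 -24.5  47.7] clock 20.85 TCP in board [  12.3 -324.1   77.7]
26.327625471063456 59.04872076585889
```

View pics/held.png

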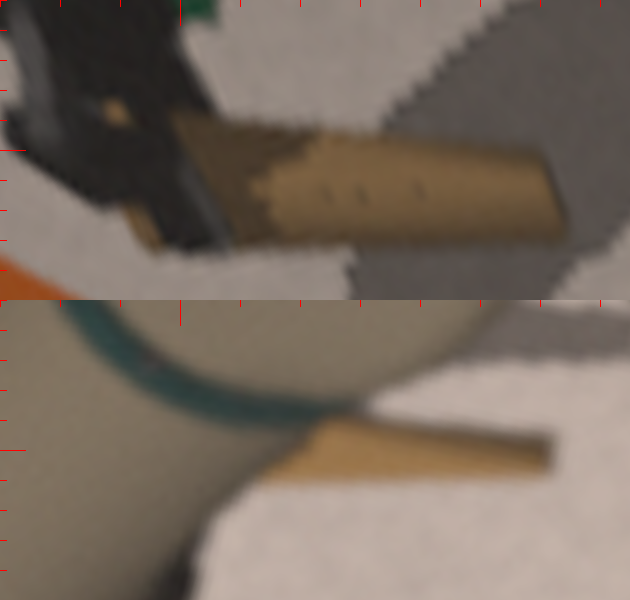

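The wedge is held squarely, with the thin end at tool x ≈ +123 mm and tilted about 2° in the grip. I'll correct the tilt and bring the wedge in line with the gap.

{"method": "step_arm", "body": {
  "series": [
    [[0, 0, 0.04, 0, 0, 0, 1], [0, 0, 0, 0.205, -0.038, 0, 1], [0, 0, 0, 0.205, -0.038, 0, 1], [0, 0, 0, 0.205, -0.038, 0, 1], [0, 0, 0, 0.205, -0.038, 0, 1], [0, 0, 0, 0.205, -0.038, 0, 1], [0, 0, 0, 0, 0, 0.15, 1], [0, 0, 0, 0, 0, 0.15, 1], [0, 0, 0, 0, 0, 0.13, 1], [0, 0, 0, 0, 0, 0, 1]]
  ]
}}

```text
clock: 21.95
eef_pos: [545.2, -160.0, 11.1]
tool_rot: [-3.138, -0.002, 1.734]
force: [-0.5, -0.2, 0.6]
width: 26.0
gripper_force: 58.9
```

Run:
```python
from look import *
delta(bw(-11,-170,-11.5),1.739)
s=ctrl.read_state();wz=s["eef_pos"][2]+25.7
out=[]
for n in("scene","top"):
    b=ctrl.get_image(n)
    im=rect(b,wz+24)[100:340].copy()[:,:,::-1].copy()
    for y in range(-150,150,10): cv2.line(im,((y+150)*2,0),((y+150)*2,5 if y%50 else 14),(0,0,255),1)
    for x in range(60,-60,-10): cv2.line(im,(0,(110-x)*2-100),(5 if x else 14,(110-x)*2-100),(0,0,255),1)
    out.append(im)
cv2.imwrite("pics/pre.png",np.vstack(out))
```

```text
turn frac total [-0.005 -0.003 -0.006] | shift mm in final tool frame [-1.4  1.3 22.6] now [-1.4  1.4 22.6] clock 21.95 TCP in board [ -12.3 -168.6   11.1]
```

View pics/pre.png

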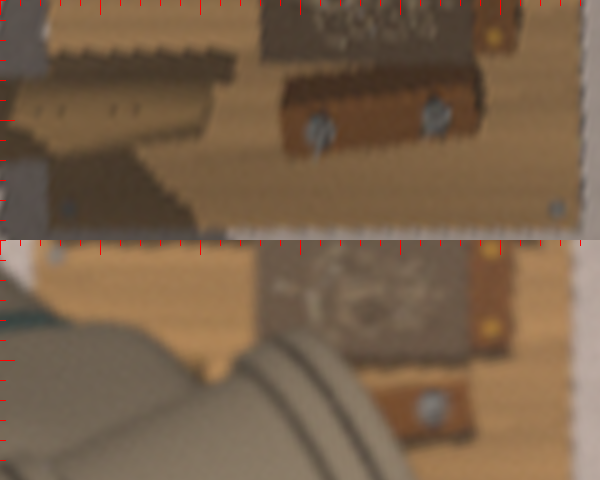

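The pre-entry view shows the thin end at rect (210,110), pointing at the mouth. The two cameras disagree by a few mm, so I triangulate the thin-end corner seen in both held views.

Run:
```python
from look import *
X=np.array([600.3,-307.5,77.7]); R=Ro.from_euler("xyz",[np.pi,0,1.77]).as_matrix(); z=127.4
cam={n:np.load(n+"0.npy",allow_pickle=True).item() for n in("scene","top")}
C={n:-np.array(c["R"]).T@np.array(c["t"]) for n,c in cam.items()}
def tri(s,t):
    A=[];b=[];ray=[]
    for n,(u,v) in(("scene",s),("top",t)):
        P=X+R@[u,v,0]; P[2]=z; d=(P-C[n])/np.linalg.norm(P-C[n]); M=np.eye(3)-np.outer(d,d); A.append(M);b.append(M@C[n])
    W=np.linalg.lstsq(np.vstack(A),np.hstack(b),rcond=None)[0]; return R.T@(W-X),W
f=lambda c,r:(c/3-60,r/3-50)
for nm,s,t in(("slant top thin",f(540,150),f(550,135)),("straight top thin?",f(553,195),f(549,170))):
    l,W=tri(s,t); print(nm,"tool frame",l.round(1),"z world",W[2].round(1))
# fresh scene: where do hand-pose predictions land vs seen, colour profile across thin part
b=ctrl.get_image("scene"); im=rect(b,61).astype(int)
for y in(-55,-70): print(y,[(x,*im[(110-x)*2,(y+150)*2-2:(y+150)*2+3].mean(0).astype(int)) for x in range(38,-22,-2)])
```

```text
slant top thin tool frame [120.6  -3.9 -45.4] z world 123.1
straight top thin? tool frame [121.4   7.9 -41.4] z world 119.1
-55 [(38, np.int64(130), np.int64(101), np.int64(70)), (36, np.int64(107), np.int64(84), np.int64(59)), (34, np.int64(86), np.int64(68), np.int64(49)), (32, np.int64(73), np.int64(58), np.int64(43)), (30, np.int64(73), np.int64(58), np.int64(43)), (28, np.int64(72), np.int64(57), np.int64(43)), (26, np.int64(72), np.int64(57), np.int64(43)), (24, np.int64(72), np.int64(57), np.int64(43)), (22, np.int64(74), np.int64(59), np.int64(42)), (20, np.int64(77), np.int64(62), np.int64(45)), (18, np.int64(82), np.int64(65), np.int64(47)), (16, np.int64(88), np.int64(69), np.int64(49)), (14, np.int64(94), np.int64(74), np.int64(51)), (12, np.int64(98), np.int64(76), np.int64(53)), (10, np.int64(102), np.int64(79), np.int64(54)), (8, np.int64(102), np.int64(80), np.int64(55)), (6, np.int64(102), np.int64(81), np.int64(55)), (4, np.int64(105), np.int64(82), np.int64(55)), (2, np.int64(108), np.int64(84), np.int64(57)), (0, np.int64(107), np.int64(84), np.int64(58)), (-2, np
[... 1247 characters left out ...]
np.int64(57)), (6, np.int64(113), np.int64(88), np.int64(59)), (4, np.int64(115), np.int64(89), np.int64(60)), (2, np.int64(119), np.int64(92), np.int64(63)), (0, np.int64(119), np.int64(93), np.int64(64)), (-2, np.int64(115), np.int64(89), np.int64(61)), (-4, np.int64(106), np.int64(82), np.int64(56)), (-6, np.int64(94), np.int64(74), np.int64(51)), (-8, np.int64(91), np.int64(72), np.int64(50)), (-10, np.int64(100), np.int64(78), np.int64(55)), (-12, np.int64(112), np.int64(87), np.int64(61)), (-14, np.int64(120), np.int64(93), np.int64(64)), (-16, np.int64(124), np.int64(96), np.int64(65)), (-18, np.int64(120), np.int64(94), np.int64(65)), (-20, np.int64(120), np.int64(93), np.int64(65))]
```

{"method": "step_arm", "body": {
  "series": [
    [[0, 0, 0, 0, 0, 0.05, 1], [0, 0, 0, 0, 0, 0.05, 1], [0, 0, 0, 0, 0, 0, 1]]
  ]
}}

```text
clock: 22.4
eef_pos: [546.4, -160.4, -2.6]
tool_rot: [-3.14, -0.001, 1.735]
force: [-0.6, -0.1, 0.4]
width: 26.0
gripper_force: 58.9
```

{"method": "step_arm", "body": {
  "series": [
    [[0, 0, 0, 0, 0, 0.02, 1], [0, 0, 0, 0, 0, 0, 1]]
  ]
}}

```text
clock: 22.6
eef_pos: [546.9, -160.6, -5.1]
tool_rot: [-3.141, -0.0, 1.735]
force: [0.6, -1.1, -1.2]
width: 26.1
gripper_force: 59.0
```

{"method": "step_arm", "body": {
  "series": [
    [[0, 0, 0, 0, 0, 0.014, 1], [0, 0, 0, 0, 0, 0, 1]]
  ]
}}

```text
clock: 22.8
eef_pos: [547.0, -160.6, -7.1]
tool_rot: [-3.141, -0.0, 1.735]
force: [0.3, 1.1, -1.1]
width: 26.1
gripper_force: 59.0
```

{"method": "step_arm", "body": {
  "series": [
    [[0, 0, 0, 0, 0, 0.014, 1], [0, 0, 0, 0, 0, 0, 1]]
  ]
}}

```text
clock: 23.0
eef_pos: [546.9, -160.6, -9.3]
tool_rot: [-3.141, -0.0, 1.735]
force: [-0.9, -0.1, -1.1]
width: 25.8
gripper_force: 59.0
```

{"method": "step_arm", "body": {
  "series": [
    [[0, 0, 0, 0, 0, 0.012, 1], [0, 0, 0, 0, 0, 0, 1]]
  ]
}}

```text
clock: 23.2
eef_pos: [546.9, -160.6, -11.1]
tool_rot: [-3.141, -0.0, 1.735]
force: [-0.6, 0.5, 0.3]
width: 26.2
gripper_force: 59.0
```

Run:
```python
from look import *
s=ctrl.read_state(); print(s["force"].round(1),s["torque"].round(2))
delta(bw(-12.3,-130,-11),1.735)
```

```text
[-0.6  0.5  0.3] [-0.06 -0.02 -0.04]
turn frac total [-0. -0. -0.] | shift mm in final tool frame [39.5 -2.9 -0.1] now [39.5 -2.9 -0. ] clock 23.2 TCP in board [ -10.8 -169.5  -11.1]
```

{"method": "step_arm", "body": {
  "series": [
    [[0, 0, 0, 0.067, -0.01, 0, 1], [0, 0, 0, 0.067, -0.004, 0, 1], [0, 0, 0, 0.067, -0.003, 0, 1], [0, 0, 0, 0.067, -0.002, 0, 1], [0, 0, 0, 0, 0, 0, 1]]
  ]
}}

```text
clock: 23.7
eef_pos: [537.3, -118.5, -11.0]
tool_rot: [-3.141, -0.002, 1.738]
force: [-0.3, 0.2, -0.6]
width: 26.3
gripper_force: 59.0
```

{"method": "step_arm", "body": {
  "series": [
    [[0, 0, 0, 0.05, -0.002, 0, 1], [0, 0, 0, 0.05, -0.002, 0, 1], [0, 0, 0, 0, 0, 0, 1]]
  ]
}}

```text
clock: 24.0
eef_pos: [534.3, -105.1, -11.0]
tool_rot: [-3.141, -0.001, 1.736]
force: [0.8, 0.5, -1.6]
width: 26.2
gripper_force: 59.0
```

Run:
```python
from look import *
s=ctrl.read_state(); print(s["force"].round(1),s["torque"].round(2))
delta(bw(-12,-90,-11),1.735)
b=ctrl.get_image("scene")
im=rect(b,36).astype(int)
for y in(-30,-50): print(y,[(x,*im[(110-x)*2,(y+150)*2-2:(y+150)*2+3].mean(0).astype(int).tolist()) for x in range(30,-32,-2)])
```

```text
[ 0.8  0.5 -1.6] [-0.05 -0.03 -0.05]
turn frac total [-0.001 -0.002  0.002] | shift mm in final tool frame [22.6 -0.7  0. ] now [22.6 -0.6  0.1] clock 24.0 TCP in board [ -12.1 -112.6  -11. ]
-30 [(30, 137, 106, 73), (28, 138, 107, 74), (26, 136, 106, 73), (24, 134, 104, 72), (22, 124, 96, 66), (20, 110, 86, 60), (18, 92, 73, 52), (16, 82, 65, 45), (14, 85, 69, 47), (12, 95, 76, 52), (10, 101, 79, 54), (8, 106, 82, 56), (6, 107, 83, 56), (4, 106, 82, 56), (2, 105, 82, 54), (0, 110, 85, 57), (-2, 117, 91, 62), (-4, 121, 94, 64), (-6, 118, 92, 62), (-8, 112, 88, 59), (-10, 106, 83, 56), (-12, 97, 77, 53), (-14, 96, 76, 52), (-16, 106, 83, 57), (-18, 119, 92, 63), (-20, 127, 98, 68), (-22, 131, 102, 70), (-24, 134, 104, 72), (-26, 135, 105, 73), (-28, 135, 105, 72), (-30, 133, 103, 70)]
-50 [(30, 136, 106, 72), (28, 135, 105, 72), (26, 142, 110, 75), (24, 138, 108, 73), (22, 125, 98, 67), (20, 101, 80, 56), (18, 81, 64, 46), (16, 76, 61, 43), (14, 86, 68, 48), (12, 95, 75, 52), (10, 103, 80, 56), (8, 109, 85, 58), (6, 110, 86, 59), (4, 108, 84, 58), (2, 109, 86, 59), (0, 114, 89, 61), (-2, 119, 92, 63), (-4, 121, 94, 64), (-6, 120, 93, 63), (-8, 118, 92, 61), (-10, 117, 90, 59), (-12, 115, 88, 59), (-14, 111, 85, 58), (-16, 106, 83, 57), (-18, 100, 78, 55), (-20, 92, 72, 51), (-22, 84, 66, 48), (-24, 77, 62, 46), (-26, 77, 61, 46), (-28, 78, 62, 46), (-30, 77, 62, 46)]
```

The wedge is inside the mouth with no contact force. Advance further in checked steps.

{"method": "step_arm", "body": {
  "series": [
    [[0, 0, 0, 0.05, -0.002, 0, 1], [0, 0, 0, 0.05, -0.002, 0, 1], [0, 0, 0, 0, 0, 0, 1]]
  ]
}}

```text
clock: 24.35
eef_pos: [531.1, -90.2, -11.0]
tool_rot: [-3.141, -0.002, 1.737]
force: [-0.1, 0.6, -1.2]
width: 26.1
gripper_force: 59.0
```

{"method": "step_arm", "body": {
  "series": [
    [[0, 0, 0, 0.033, -0.001, 0, 1], [0, 0, 0, 0, 0, 0, 1]]
  ]
}}

```text
clock: 24.55
eef_pos: [530.5, -86.4, -10.9]
tool_rot: [-3.141, -0.001, 1.735]
force: [0.4, 0.5, -0.4]
width: 26.2
gripper_force: 59.0
```

{"method": "step_arm", "body": {
  "series": [
    [[0, 0, 0, 0.033, -0.001, 0, 1], [0, 0, 0, 0, 0, 0, 1]]
  ]
}}

```text
clock: 24.75
eef_pos: [529.5, -81.5, -10.9]
tool_rot: [-3.141, -0.001, 1.736]
force: [0.8, 0.2, 0.1]
width: 25.3
gripper_force: 59.0
```

{"method": "step_arm", "body": {
  "series": [
    [[0, 0, 0, 0.027, -0.001, 0, 1], [0, 0, 0, 0, 0, 0, 1]]
  ]
}}

```text
clock: 24.95
eef_pos: [528.7, -77.7, -10.9]
tool_rot: [-3.141, -0.001, 1.735]
force: [0.7, -0.1, 0.6]
width: 26.0
gripper_force: 59.0
```

{"method": "step_arm", "body": {
  "series": [
    [[0, 0, 0, 0.02, 0, 0, 1], [0, 0, 0, 0, 0, 0, 1]]
  ]
}}

```text
clock: 25.15
eef_pos: [528.3, -74.9, -10.9]
tool_rot: [-3.141, -0.0, 1.735]
force: [-0.7, -0.8, -1.4]
width: 26.3
gripper_force: 59.0
```

Run:
```python
from look import *
s=ctrl.read_state(); print(s["force"].round(1),s["torque"].round(2),s["width"])
delta(bw(-12,-80,-11),1.735)
```

```text
[-0.7 -0.8 -1.4] [-0.04 -0.05 -0.02] 26.252826913398863
turn frac total [-0.    -0.001  0.   ] | shift mm in final tool frame [ 1.8 -0.   0.1] now [ 1.8 -0.   0.1] clock 25.15 TCP in board [-12.  -81.8 -10.9]
```

{"method": "step_arm", "body": {
  "series": [
    [[0, 0, 0, 0.02, 0, 0, 1], [0, 0, 0, 0, 0, 0, 1]]
  ]
}}

```text
clock: 25.35
eef_pos: [527.8, -71.9, -10.9]
tool_rot: [-3.141, -0.0, 1.735]
force: [-0.3, 0.5, -0.5]
width: 26.0
gripper_force: 59.0
```

{"method": "step_arm", "body": {
  "series": [
    [[0, 0, 0, 0.02, 0, 0, 1], [0, 0, 0, 0, 0, 0, 1]]
  ]
}}

```text
clock: 25.55
eef_pos: [527.3, -68.9, -10.9]
tool_rot: [-3.141, -0.0, 1.735]
force: [-0.8, -0.7, -1.8]
width: 26.4
gripper_force: 59.0
```

{"method": "step_arm", "body": {
  "series": [
    [[0, 0, 0, 0.02, 0, 0, 1], [0, 0, 0, 0, 0, 0, 1]]
  ]
}}

```text
clock: 25.75
eef_pos: [526.8, -65.9, -10.9]
tool_rot: [-3.141, -0.0, 1.735]
force: [0.0, 0.5, -1.1]
width: 26.0
gripper_force: 59.0
```

{"method": "step_arm", "body": {
  "series": [
    [[0, 0, 0, 0, 0, 0.01, 1], [0, 0, 0, 0, 0, 0.008, 1], [0, 0, 0, 0, 0, 0, 1]]
  ]
}}

```text
clock: 26.05
eef_pos: [526.9, -66.6, -13.7]
tool_rot: [-3.142, -0.0, 1.735]
force: [0.3, -0.4, -0.8]
width: 26.2
gripper_force: 59.0
```

{"method": "step_arm", "body": {
  "series": [
    [[0, 0, 0, 0, 0, 0, 0], [0, 0, 0, 0, 0, 0, 0], [0, 0, 0, 0, 0, 0, 0], [0, 0, 0, 0, 0, 0, 0], [0, 0, 0, 0, 0, 0, 0]]
  ]
}}

```text
clock: 26.55
eef_pos: [527.0, -66.5, -13.5]
tool_rot: [3.142, -0.0, 1.735]
force: [0.5, 0.3, -0.2]
width: 85.5
gripper_force: 0.0
```

{"method": "step_arm", "body": {
  "series": [
    [[0, 0, 0, 0, 0, -0.15, 0], [0, 0, 0, 0, 0, -0.25, 0], [0, 0, 0, -0.18, 0.01, 0, 1], [0, 0, 0, -0.18, 0.01, 0, 1], [0, 0, 0, 0, 0, 0, 1], [0, 0, 0, 0, 0, 0, 1], [0, 0, 0, 0, 0, 0, 1], [0, 0, 0, 0, 0, 0, 1]]
  ]
}}

```text
clock: 27.35
eef_pos: [538.4, -118.0, 46.2]
tool_rot: [-3.141, -0.001, 1.736]
force: [-0.3, 0.2, 0.0]
width: -0.1
gripper_force: 0.0
```

Run:
```python
from look import *
s=ctrl.read_state(); print(s["force"].round(1),s["width"])
delta(bw(-10,-125,-15),1.771)
b=ctrl.get_image("scene")
im=rect(b,36).astype(int)
for y in(-30,-50,-70): print(y,[(x,int(im[(110-x)*2,(y+150)*2-2:(y+150)*2+3,0].mean())) for x in range(30,-32,-2)])
for x in(0,-8): print("end x",x,[(y,int(im[(110-x)*2,(y+150)*2,0])) for y in range(-140,-60,2)])
```

```text
[-0.3  0.2  0. ] -0.1413843836780623
turn frac total [-0.001 -0.001 -0.044] | shift mm in final tool frame [ 1.1  0.7 61.2] now [ 1.1  0.7 61.2] clock 27.35 TCP in board [ -10.7 -126.1   46.2]
-30 [(30, 136), (28, 138), (26, 136), (24, 126), (22, 108), (20, 91), (18, 84), (16, 90), (14, 97), (12, 104), (10, 108), (8, 112), (6, 115), (4, 118), (2, 119), (0, 121), (-2, 121), (-4, 120), (-6, 119), (-8, 118), (-10, 118), (-12, 117), (-14, 116), (-16, 115), (-18, 117), (-20, 123), (-22, 130), (-24, 133), (-26, 135), (-28, 135), (-30, 132)]
-50 [(30, 135), (28, 135), (26, 138), (24, 130), (22, 115), (20, 99), (18, 90), (16, 90), (14, 96), (12, 102), (10, 106), (8, 109), (6, 113), (4, 117), (2, 121), (0, 122), (-2, 123), (-4, 122), (-6, 121), (-8, 121), (-10, 120), (-12, 120), (-14, 119), (-16, 119), (-18, 117), (-20, 118), (-22, 123), (-24, 129), (-26, 133), (-28, 134), (-30, 133)]
-70 [(30, 136), (28, 137), (26, 136), (24, 132), (22, 117), (20, 101), (18, 91), (16, 94), (14, 97), (12, 100), (10, 102), (8, 105), (6, 108), (4, 115), (2, 120), (0, 124), (-2, 124), (-4, 123), (-6, 122), (-8, 
[... 431 characters left out ...]
94, 124), (-92, 122), (-90, 123), (-88, 123), (-86, 123), (-84, 124), (-82, 124), (-80, 123), (-78, 122), (-76, 122), (-74, 123), (-72, 124), (-70, 124), (-68, 125), (-66, 125), (-64, 124), (-62, 123)]
end x -8 [(-140, 148), (-138, 150), (-136, 148), (-134, 140), (-132, 132), (-130, 130), (-128, 129), (-126, 129), (-124, 126), (-122, 113), (-120, 90), (-118, 79), (-116, 77), (-114, 77), (-112, 76), (-110, 78), (-108, 78), (-106, 78), (-104, 80), (-102, 79), (-100, 82), (-98, 94), (-96, 114), (-94, 127), (-92, 126), (-90, 126), (-88, 127), (-86, 126), (-84, 126), (-82, 125), (-80, 125), (-78, 124), (-76, 124), (-74, 124), (-72, 124), (-70, 123), (-68, 122), (-66, 122), (-64, 122), (-62, 123)]
```

{"method": "step_arm", "body": {
  "series": [
    [[0, 0, -0.04, 0, 0.004, 0, 1], [0, 0, 0, 0, 0, 0.2, 1], [0, 0, 0, 0, 0, 0.14, 1], [0, 0, 0, 0, 0, 0.06, 1], [0, 0, 0, 0, 0, 0, 1]]
  ]
}}

```text
clock: 27.9
eef_pos: [538.4, -118.9, -14.6]
tool_rot: [-3.139, -0.001, 1.767]
force: [-0.3, -0.4, -0.2]
width: -0.1
gripper_force: 0.0
```

{"method": "step_arm", "body": {
  "series": [
    [[0, 0, 0, 0.04, 0, 0, 1], [0, 0, 0, 0.04, 0, 0, 1], [0, 0, 0, 0.02, 0, 0, 1], [0, 0, 0, 0.02, 0, 0, 1], [0, 0, 0, 0, 0, 0, 1]]
  ]
}}

```text
clock: 28.4
eef_pos: [535.9, -100.8, -13.2]
tool_rot: [3.141, -0.0, 1.767]
force: [-0.2, 0.3, -0.1]
width: -0.4
gripper_force: 0.0
```

Run:
```python
from look import *
s=ctrl.read_state(); print(s["force"].round(1),s["width"])
delta(bw(-10,-78,-15),1.771)
```

```text
[-0.2  0.3 -0.1] -0.4320356367583094
turn frac total [ 0.001 -0.    -0.005] | shift mm in final tool frame [30.7 -0.3  1.8] now [30.7 -0.5  1.8] clock 28.4 TCP in board [  -9.7 -108.7  -13.2]
```

{"method": "step_arm", "body": {
  "series": [
    [[0, 0, 0, 0.013, 0, 0, 1], [0, 0, 0, 0.01, 0, 0, 1], [0, 0, 0, 0, 0, 0, 1]]
  ]
}}

```text
clock: 28.7
eef_pos: [535.1, -98.1, -13.6]
tool_rot: [-3.142, -0.0, 1.766]
force: [-0.0, 0.2, 0.8]
width: 0.1
gripper_force: 0.0
```

{"method": "step_arm", "body": {
  "series": [
    [[0, 0, 0, 0.013, 0, 0, 1], [0, 0, 0, 0, 0, 0, 1]]
  ]
}}

```text
clock: 28.9
eef_pos: [534.7, -96.0, -13.6]
tool_rot: [-3.141, -0.0, 1.766]
force: [0.4, -0.4, -0.5]
width: -0.1
gripper_force: 0.0
```

{"method": "step_arm", "body": {
  "series": [
    [[0, 0, 0, 0.013, 0, 0, 1], [0, 0, 0, 0, 0, 0, 1]]
  ]
}}

```text
clock: 29.1
eef_pos: [534.2, -94.0, -13.6]
tool_rot: [-3.141, -0.0, 1.767]
force: [-0.4, -0.3, -0.1]
width: -0.2
gripper_force: 0.0
```

{"method": "step_arm", "body": {
  "series": [
    [[0, 0, 0, 0.013, 0, 0, 1], [0, 0, 0, 0, 0, 0, 1]]
  ]
}}

```text
clock: 29.3
eef_pos: [533.9, -92.1, -13.6]
tool_rot: [-3.141, -0.0, 1.767]
force: [-1.0, -0.2, -0.5]
width: 0.0
gripper_force: 0.0
```

{"method": "step_arm", "body": {
  "series": [
    [[0, 0, 0, 0.013, 0, 0, 1], [0, 0, 0, 0, 0, 0, 1]]
  ]
}}

```text
clock: 29.5
eef_pos: [533.5, -90.1, -13.6]
tool_rot: [-3.141, -0.0, 1.767]
force: [-0.0, 0.3, 0.8]
width: 0.3
gripper_force: 0.0
```

{"method": "step_arm", "body": {
  "series": [
    [[0, 0, 0, 0.013, 0, 0, 1], [0, 0, 0, 0, 0, 0, 1]]
  ]
}}

```text
clock: 29.7
eef_pos: [533.3, -88.4, -13.5]
tool_rot: [3.141, -0.0, 1.766]
force: [0.1, -0.3, -0.5]
width: -0.3
gripper_force: 0.0
```

```bash
cat > thin.py <<'E'
from look import *
def thin():
    s=ctrl.read_state(); print(s["clock"],"TCP",inb(s["eef_pos"]).round(1),"F board",(Ro.from_euler("z",-B[2]).apply(s["force"])).round(1))
    b=ctrl.get_image("scene"); im=rect(b,36).astype(int)
    for x in(-4,0,): print("thin x",x,[(y,int(im[(110-x)*2-2:(110-x)*2+3,(y+150)*2-1:(y+150)*2+2,0].mean())) for y in range(20,90,3)])
    print("edge y=-40",[(x,int(im[(110-x)*2,(-40+150)*2-2:(-40+150)*2+3,0].mean())) for x in range(24,-30,-2)])
thin()
E
python3 thin.py
```

```text
29.7 TCP [ -9.8 -96.  -13.5] F board [ 0.1 -0.3 -0.5]
thin x -4 [(20, 113), (23, 109), (26, 107), (29, 104), (32, 101), (35, 96), (38, 93), (41, 91), (44, 87), (47, 84), (50, 83), (53, 80), (56, 82), (59, 82), (62, 75), (65, 78), (68, 87), (71, 84), (74, 87), (77, 92), (80, 89), (83, 83), (86, 61), (89, 81)]
thin x 0 [(20, 121), (23, 119), (26, 118), (29, 118), (32, 117), (35, 114), (38, 111), (41, 110), (44, 107), (47, 105), (50, 98), (53, 96), (56, 90), (59, 70), (62, 66), (65, 68), (68, 68), (71, 68), (74, 70), (77, 71), (80, 70), (83, 72), (86, 58), (89, 83)]
edge y=-40 [(24, 128), (22, 111), (20, 95), (18, 87), (16, 92), (14, 98), (12, 101), (10, 105), (8, 108), (6, 114), (4, 119), (2, 123), (0, 123), (-2, 123), (-4, 122), (-6, 121), (-8, 121), (-10, 119), (-12, 119), (-14, 122), (-16, 118), (-18, 110), (-20, 95), (-22, 84), (-24, 77), (-26, 79), (-28, 79)]
```

The thin end is at about y = 58, so the wedge origin is near -14 and the fingers are now at the thick end. Push on in small steps.

{"method": "step_arm", "body": {
  "series": [
    [[0, 0, 0, 0.01, 0, 0, 1], [0, 0, 0, 0, 0, 0, 1]]
  ]
}}

```text
clock: 29.95
eef_pos: [533.1, -87.1, -13.5]
tool_rot: [3.141, 0.0, 1.766]
force: [0.9, -1.0, 0.6]
width: -0.1
gripper_force: 0.2
```

{"method": "step_arm", "body": {
  "series": [
    [[0, 0, 0, 0.01, 0, 0, 1], [0, 0, 0, 0, 0, 0, 1]]
  ]
}}

```text
clock: 30.15
eef_pos: [532.8, -85.5, -13.5]
tool_rot: [3.141, -0.0, 1.766]
force: [1.5, -0.4, 0.5]
width: -0.2
gripper_force: 0.2
```

{"method": "step_arm", "body": {
  "series": [
    [[0, 0, 0, 0.01, 0, 0, 1], [0, 0, 0, 0, 0, 0, 1]]
  ]
}}

```text
clock: 30.35
eef_pos: [532.3, -84.0, -13.6]
tool_rot: [-3.142, -0.0, 1.766]
force: [-0.2, -0.8, 1.2]
width: 0.0
gripper_force: 0.2
```

{"method": "step_arm", "body": {
  "series": [
    [[0, 0, 0, 0.008, 0, 0, 1], [0, 0, 0, 0, 0, 0, 1]]
  ]
}}

```text
clock: 30.55
eef_pos: [532.1, -82.8, -13.6]
tool_rot: [-3.142, -0.0, 1.766]
force: [0.5, 0.5, -0.1]
width: 0.1
gripper_force: 0.2
```

{"method": "step_arm", "body": {
  "series": [
    [[0, 0, 0, 0.008, 0, 0, 1], [0, 0, 0, 0, 0, 0, 1]]
  ]
}}

```text
clock: 30.75
eef_pos: [532.0, -81.7, -13.6]
tool_rot: [3.141, 0.0, 1.766]
force: [1.4, -1.1, 0.2]
width: 0.2
gripper_force: 0.5
```

{"method": "step_arm", "body": {
  "series": [
    [[0, 0, 0, 0.008, 0, 0, 1], [0, 0, 0, 0, 0, 0, 1]]
  ]
}}

```text
clock: 30.95
eef_pos: [532.1, -80.7, -13.5]
tool_rot: [3.141, 0.0, 1.766]
force: [1.0, -0.5, -0.3]
width: -0.2
gripper_force: 0.8
```

{"method": "step_arm", "body": {
  "series": [
    [[0, 0, 0, 0.008, 0, 0, 1], [0, 0, 0, 0, 0, 0, 1]]
  ]
}}

```text
clock: 31.15
eef_pos: [532.0, -79.7, -13.5]
tool_rot: [3.141, 0.001, 1.766]
force: [2.8, -1.8, 0.4]
width: 0.1
gripper_force: 1.3
```

{"method": "step_arm", "body": {
  "series": [
    [[0, 0, 0, 0.008, 0, 0, 1], [0, 0, 0, 0, 0, 0, 1]]
  ]
}}

```text
clock: 31.35
eef_pos: [532.0, -78.7, -13.4]
tool_rot: [3.14, 0.001, 1.766]
force: [3.6, -3.1, 0.4]
width: -0.1
gripper_force: 1.8
```

{"method": "step_arm", "body": {
  "series": [
    [[0, 0, 0, 0.008, 0, 0, 1], [0, 0, 0, 0, 0, 0, 1]]
  ]
}}

```text
clock: 31.55
eef_pos: [532.0, -77.6, -13.3]
tool_rot: [3.14, 0.001, 1.766]
force: [3.8, -2.2, -0.9]
width: 0.1
gripper_force: 2.3
```

{"method": "step_arm", "body": {
  "series": [
    [[0, 0, 0, 0.004, 0.005, 0, 1], [0, 0, 0, 0, 0, 0, 1]]
  ]
}}

```text
clock: 31.75
eef_pos: [532.0, -76.4, -13.5]
tool_rot: [3.141, 0.0, 1.766]
force: [3.5, -1.9, 0.3]
width: 0.3
gripper_force: 2.1
```

{"method": "step_arm", "body": {
  "series": [
    [[0, 0, 0, 0.006, 0.001, 0, 1], [0, 0, 0, 0, 0, 0, 1]]
  ]
}}

```text
clock: 31.95
eef_pos: [532.0, -75.6, -13.5]
tool_rot: [3.141, 0.0, 1.766]
force: [3.2, -2.2, 0.1]
width: 0.0
gripper_force: 2.3
```

```bash
python3 thin.py
```

```text
31.95 TCP [ -8.6 -83.3 -13.5] F board [ 2.7 -2.8  0.1]
thin x -4 [(20, 116), (23, 114), (26, 113), (29, 112), (32, 111), (35, 106), (38, 103), (41, 100), (44, 98), (47, 95), (50, 92), (53, 91), (56, 86), (59, 83), (62, 82), (65, 77), (68, 77), (71, 77), (74, 85), (77, 92), (80, 87), (83, 83), (86, 61), (89, 81)]
thin x 0 [(20, 120), (23, 120), (26, 119), (29, 121), (32, 120), (35, 119), (38, 117), (41, 115), (44, 116), (47, 113), (50, 110), (53, 109), (56, 105), (59, 102), (62, 99), (65, 96), (68, 92), (71, 76), (74, 64), (77, 71), (80, 69), (83, 71), (86, 58), (89, 83)]
edge y=-40 [(24, 104), (22, 92), (20, 90), (18, 94), (16, 98), (14, 101), (12, 102), (10, 107), (8, 112), (6, 120), (4, 123), (2, 124), (0, 122), (-2, 123), (-4, 123), (-6, 123), (-8, 119), (-10, 111), (-12, 95), (-14, 81), (-16, 72), (-18, 73), (-20, 74), (-22, 77), (-24, 79), (-26, 79), (-28, 79)]
```

{"method": "step_arm", "body": {
  "series": [
    [[0, 0, 0, 0.008, 0.003, 0, 1], [0, 0, 0, 0, 0, 0, 1]]
  ]
}}

```text
clock: 32.2
eef_pos: [532.0, -74.1, -13.5]
tool_rot: [3.141, 0.0, 1.766]
force: [3.5, -2.3, -1.6]
width: 0.2
gripper_force: 2.2
```

{"method": "step_arm", "body": {
  "series": [
    [[0, 0, 0, 0.007, 0.001, 0, 1], [0, 0, 0, 0, 0, 0, 1]]
  ]
}}

```text
clock: 32.4
eef_pos: [532.0, -73.5, -13.5]
tool_rot: [3.141, 0.001, 1.766]
force: [4.2, -3.8, -0.5]
width: 0.1
gripper_force: 2.5
```

{"method": "step_arm", "body": {
  "series": [
    [[0, 0, 0, 0.007, 0.001, 0, 1], [0, 0, 0, 0, 0, 0, 1]]
  ]
}}

```text
clock: 32.6
eef_pos: [532.0, -73.1, -13.5]
tool_rot: [3.141, 0.001, 1.766]
force: [4.1, -4.5, -0.4]
width: 0.0
gripper_force: 3.1
```

{"method": "step_arm", "body": {
  "series": [
    [[0, 0, 0, 0.006, 0.003, 0, 1], [0, 0, 0, 0, 0, 0, 1]]
  ]
}}

```text
clock: 32.8
eef_pos: [532.0, -72.8, -13.5]
tool_rot: [3.141, 0.002, 1.765]
force: [4.6, -4.3, 0.4]
width: -0.3
gripper_force: 3.6
```

{"method": "step_arm", "body": {
  "series": [
    [[0, 0, 0, 0.007, 0.001, 0, 1], [0, 0, 0, 0, 0, 0, 1]]
  ]
}}

```text
clock: 33.0
eef_pos: [532.0, -72.5, -13.4]
tool_rot: [3.141, 0.003, 1.765]
force: [2.9, -7.0, -0.1]
width: -0.2
gripper_force: 4.3
```

{"method": "step_arm", "body": {
  "series": [
    [[0, 0, 0, 0.008, 0.001, 0, 1], [0, 0, 0, 0, 0, 0, 1]]
  ]
}}

```text
clock: 33.2
eef_pos: [531.9, -72.1, -13.4]
tool_rot: [3.141, 0.004, 1.764]
force: [2.9, -8.1, -0.1]
width: -0.2
gripper_force: 5.0
```

{"method": "step_arm", "body": {
  "series": [
    [[0, 0, 0, 0.008, 0.001, 0, 1], [0, 0, 0, 0, 0, 0, 1]]
  ]
}}

```text
clock: 33.4
eef_pos: [531.9, -71.8, -13.3]
tool_rot: [3.141, 0.005, 1.763]
force: [3.0, -10.2, -0.4]
width: -0.1
gripper_force: 5.7
```

{"method": "step_arm", "body": {
  "series": [
    [[0, 0, 0, 0.008, 0.001, 0, 1], [0, 0, 0, 0, 0, 0, 1]]
  ]
}}

```text
clock: 33.6
eef_pos: [531.9, -71.4, -13.3]
tool_rot: [3.141, 0.006, 1.763]
force: [3.8, -11.1, -1.1]
width: -0.2
gripper_force: 6.4
```

{"method": "step_arm", "body": {
  "series": [
    [[0, 0, 0, 0.008, 0.001, 0, 1], [0, 0, 0, 0, 0, 0, 1]]
  ]
}}

```text
clock: 33.8
eef_pos: [531.9, -71.1, -13.2]
tool_rot: [3.141, 0.007, 1.762]
force: [3.0, -13.0, -0.7]
width: 0.1
gripper_force: 7.1
```

{"method": "step_arm", "body": {
  "series": [
    [[0, 0, 0, 0.008, 0.001, 0, 1], [0, 0, 0, 0, 0, 0, 1]]
  ]
}}

```text
clock: 34.0
eef_pos: [531.9, -70.8, -13.2]
tool_rot: [3.141, 0.008, 1.761]
force: [2.1, -15.5, -0.1]
width: 0.2
gripper_force: 8.0
```

{"method": "step_arm", "body": {
  "series": [
    [[0, 0, 0, 0.006, 0.001, 0, 1], [0, 0, 0, 0, 0, 0, 1]]
  ]
}}

```text
clock: 34.2
eef_pos: [531.9, -70.5, -13.1]
tool_rot: [3.141, 0.009, 1.761]
force: [2.9, -15.8, -1.2]
width: 0.3
gripper_force: 8.5
```

```bash
python3 thin.py
```

```text
34.2 TCP [ -7.6 -78.3 -13.1] F board [ -0.3 -16.1  -1.2]
thin x -4 [(20, 117), (23, 116), (26, 115), (29, 115), (32, 113), (35, 110), (38, 106), (41, 103), (44, 100), (47, 98), (50, 94), (53, 93), (56, 91), (59, 87), (62, 85), (65, 81), (68, 82), (71, 84), (74, 84), (77, 87), (80, 88), (83, 84), (86, 60), (89, 81)]
thin x 0 [(20, 120), (23, 120), (26, 120), (29, 121), (32, 121), (35, 118), (38, 118), (41, 119), (44, 117), (47, 114), (50, 111), (53, 110), (56, 108), (59, 105), (62, 102), (65, 99), (68, 97), (71, 93), (74, 90), (77, 75), (80, 66), (83, 72), (86, 58), (89, 83)]
edge y=-40 [(24, 102), (22, 92), (20, 92), (18, 97), (16, 100), (14, 103), (12, 104), (10, 107), (8, 112), (6, 118), (4, 123), (2, 126), (0, 123), (-2, 114), (-4, 100), (-6, 84), (-8, 72), (-10, 70), (-12, 71), (-14, 71), (-16, 73), (-18, 74), (-20, 75), (-22, 77), (-24, 78), (-26, 79), (-28, 78)]
```

Push force is 16 N. I back off and give one fresh tap, to rule out a jam.

{"method": "step_arm", "body": {
  "series": [
    [[0, 0, 0, -0.05, 0, 0, 1], [0, 0, 0, -0.03, 0, 0, 1], [0, 0, 0, 0, 0, 0, 1]]
  ]
}}

```text
clock: 34.55
eef_pos: [531.9, -74.0, -14.0]
tool_rot: [-3.139, -0.003, 1.766]
force: [-0.7, 0.5, 0.5]
width: -0.7
gripper_force: 0.0
```

```bash
python3 thin.py
```

```text
34.55 TCP [ -8.3 -81.7 -14. ] F board [-0.6  0.6  0.5]
thin x -4 [(20, 118), (23, 116), (26, 115), (29, 114), (32, 112), (35, 109), (38, 106), (41, 103), (44, 101), (47, 99), (50, 95), (53, 93), (56, 91), (59, 88), (62, 86), (65, 81), (68, 82), (71, 84), (74, 84), (77, 88), (80, 88), (83, 83), (86, 61), (89, 81)]
thin x 0 [(20, 121), (23, 120), (26, 121), (29, 121), (32, 120), (35, 119), (38, 119), (41, 118), (44, 117), (47, 115), (50, 111), (53, 111), (56, 109), (59, 105), (62, 102), (65, 98), (68, 96), (71, 94), (74, 90), (77, 75), (80, 65), (83, 72), (86, 59), (89, 81)]
edge y=-40 [(24, 102), (22, 91), (20, 90), (18, 95), (16, 98), (14, 102), (12, 104), (10, 108), (8, 113), (6, 119), (4, 122), (2, 123), (0, 122), (-2, 124), (-4, 123), (-6, 116), (-8, 103), (-10, 91), (-12, 80), (-14, 74), (-16, 69), (-18, 73), (-20, 75), (-22, 76), (-24, 78), (-26, 79), (-28, 79)]
```

{"method": "step_arm", "body": {
  "series": [
    [[0, 0, 0, 0.03, 0, 0, 1], [0, 0, 0, 0.015, 0, 0, 1], [0, 0, 0, 0, 0, 0, 1]]
  ]
}}

```text
clock: 34.9
eef_pos: [532.1, -70.3, -13.7]
tool_rot: [-3.141, 0.003, 1.765]
force: [0.6, -6.1, -2.6]
width: 0.1
gripper_force: 3.1
```

{"method": "step_arm", "body": {
  "series": [
    [[0, 0, 0, 0.013, 0.001, 0, 1], [0, 0, 0, 0, 0, 0, 1]]
  ]
}}

```text
clock: 35.1
eef_pos: [532.1, -70.3, -13.6]
tool_rot: [3.142, 0.006, 1.764]
force: [0.2, -9.2, -1.6]
width: -0.1
gripper_force: 4.8
```

{"method": "step_arm", "body": {
  "series": [
    [[0, 0, 0, 0.01, 0.001, 0, 1], [0, 0, 0, 0, 0, 0, 1]]
  ]
}}

```text
clock: 35.3
eef_pos: [532.2, -70.3, -13.5]
tool_rot: [3.141, 0.007, 1.763]
force: [-0.2, -12.5, -1.9]
width: 0.0
gripper_force: 6.0
```

{"method": "step_arm", "body": {
  "series": [
    [[0, 0, 0, 0.008, 0.001, 0, 1], [0, 0, 0, 0, 0, 0, 1]]
  ]
}}

```text
clock: 35.5
eef_pos: [532.2, -70.2, -13.4]
tool_rot: [3.141, 0.009, 1.762]
force: [-0.6, -14.5, -2.0]
width: 0.2
gripper_force: 7.0
```

{"method": "step_arm", "body": {
  "series": [
    [[0, 0, 0, 0.007, 0.001, 0, 1], [0, 0, 0, 0, 0, 0, 1]]
  ]
}}

```text
clock: 35.7
eef_pos: [532.2, -70.1, -13.3]
tool_rot: [3.141, 0.01, 1.761]
force: [0.1, -16.0, -1.7]
width: 0.1
gripper_force: 7.7
```

{"method": "step_arm", "body": {
  "series": [
    [[0, 0, 0, 0.004, 0, 0, 1], [0, 0, 0, 0, 0, 0, 1]]
  ]
}}

```text
clock: 35.9
eef_pos: [532.2, -70.0, -13.2]
tool_rot: [3.141, 0.01, 1.761]
force: [-0.1, -16.5, -1.4]
width: 0.0
gripper_force: 8.2
```

{"method": "step_arm", "body": {
  "series": [
    [[0, 0, 0, -0.06, 0, 0, 1], [0, 0, 0, -0.15, 0, 0, 1], [0, 0, 0, -0.15, 0, -0.1, 1], [0, 0, 0, 0, 0, -0.3, 1], [0, 0, 0, 0, 0, -0.3, 1], [0, 0, 0, 0, 0, -0.3, 1], [0, 0, 0, -0.3, 0, 0, 1], [0, 0, 0, -0.3, 0, 0, 1], [0, 0, 0, 0, 0, 0, 1], [0, 0, 0, 0, 0, 0, 1]]
  ]
}}

```text
clock: 36.9
eef_pos: [559.1, -203.0, 136.0]
tool_rot: [-3.141, -0.002, 1.765]
force: [-0.3, 0.6, 0.4]
width: 0.1
gripper_force: 0.0
```

```bash
python3 thin.py
python3 - <<'E'
from look import *
b=ctrl.get_image("scene"); t=ctrl.get_image("top"); im=rect(b).astype(int)
print("across y=60",[(x,int(im[(110-x)*2,415:425,0].mean())) for x in range(78,-2,-2)])
print("stop x=30",prof(b,30,72,92)); 
for th in("brayer","tape_roll","ink_bottle","brush_jar"): print(th,[np.round(r["centre"]).tolist() for q in(b,t) for r in ctrl.recognise(q,th)[:1]])
E
```

```text
36.9 TCP [  -7.2 -213.5  136. ] F board [-0.2  0.7  0.4]
thin x -4 [(20, 116), (23, 115), (26, 114), (29, 112), (32, 112), (35, 109), (38, 107), (41, 103), (44, 101), (47, 97), (50, 94), (53, 91), (56, 90), (59, 87), (62, 86), (65, 81), (68, 81), (71, 82), (74, 82), (77, 81), (80, 87), (83, 83), (86, 61), (89, 80)]
thin x 0 [(20, 119), (23, 118), (26, 119), (29, 120), (32, 119), (35, 117), (38, 117), (41, 116), (44, 116), (47, 114), (50, 112), (53, 111), (56, 108), (59, 105), (62, 102), (65, 98), (68, 96), (71, 92), (74, 90), (77, 75), (80, 65), (83, 72), (86, 57), (89, 82)]
edge y=-40 [(24, 101), (22, 91), (20, 89), (18, 94), (16, 98), (14, 101), (12, 102), (10, 105), (8, 110), (6, 116), (4, 120), (2, 122), (0, 122), (-2, 121), (-4, 121), (-6, 122), (-8, 122), (-10, 120), (-12, 119), (-14, 118), (-16, 119), (-18, 120), (-20, 123), (-22, 127), (-24, 130), (-26, 131), (-28, 132)]
across y=60 [(78, 111), (76, 119), (74, 120), (72, 109), (70, 89), (68, 78), (66, 74), (64, 75), (62, 75), (60, 75), (58, 75), (56, 78), (54, 80), (52, 79), (50, 76), (48, 82), (46, 89), (44, 89), (42, 87), (40, 84), (38, 83), (36, 82), (34, 78), (32, 78), (30, 77), (28, 82), (26, 89), (24, 93), (22, 91), (20, 82), (18, 74), (16, 74), (14, 75), (12, 74), (10, 79), (8, 90), (6, 105), (4, 114), (2, 117), (0, 111)]
stop x=30 [(72, 76), (74, 75), (76, 74), (78, 75), (80, 74), (82, 72), (84, 75), (86, 88), (88, 91), (90, 89)]
brayer [[156.0, 219.0], [373.0, 148.0]]
tape_roll [[252.0, 281.0], [279.0, 150.0]]
ink_bottle [[453.0, 229.0], [140.0, 258.0]]
brush_jar [[137.0, 208.0]]
```

```bash
python3 -c "
from cell import ctrl
print(ctrl.finish_job())"
```

```text
the job is handed in; nothing more can be done
None
```

I've handed the job in: the block is against the end stop and fence, the wedge was driven tight with about 16.5 N and stayed put, and the gripper is clear; I never touched the roller, tape, ink or brushes.

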